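# Centre the bathtub on its floor mark

### The arm

A 7-joint arm with a two-finger parallel gripper is mounted at the origin on the work surface. World frame = base frame: x ahead of the robot, y to its left, z up, the work surface at z = 0. Lengths are in m, angles in degrees, forces in N, time in s.
With the tool pointing down it reaches from about 0.425 to 0.875 m from the base axis. Payload 4.7 kg.
Tool frame: the origin (TCP) lies at the very end of the fingers, on their centre line; the grasp point (between the pads) lies 19 mm behind it; x points along the fingers, z is the direction in which the jaws open and shut, and the axes are right-handed (so a half turn about x gives the same grasp; the last joint's range is limited). The gripper opens to 87 mm and grips with 3 to 60 N. Pads are 19 mm wide; open, the fingers measure 117 mm over their backs; the gripper's body (75 mm by 190 mm) begins 51 mm behind the grasp point.
Start: joints at [-73.39, 18.392, -4.016, 83.108, 1.295, 78.541, -3.26], TCP at [0.177, 0.625, 0.188] pointing down, gripper open.
Joint ranges: [-163.93, 163.93], [-17.29, 119.83], [-79.2, 71.16], [3.27, 140.29], [-89.18, 269.18], [5.43, 117.66], [-154.24, 154.24]. Speed limits (degrees/s): [147.25, 147.25, 180, 180, 180, 180, 180].

### API

Orientations are given as [roll, pitch, yaw] about the fixed x, y, z axes, in that order (R = Rz(yaw) Ry(pitch) Rx(roll)).
In Python, from cell import env gives the robot as it stands. The module is installed in compiled form; this text tells all that it offers.
- The arm moves only by the tool drive_tool, never from a script. Its argument "increments" is a list of rows, each a list of 2 entries, a list of its own where there are three numbers: the shift along the tool's x, y, z scaled (see below), then the turn, a rotation vector about the tool's x, y, z scaled (see below). In form: [[[dx, dy, dz], [wx, wy, wz]], ...]. A call has 1 to 10 rows; each row shifts and turns the commanded pose from where the row before left it, along the tool's axes as they then stand; what a row does not reach is not made up. The controller multiplies each number of a shift by 0.04 m and each number of a turn by 120 degrees. A row lasts 1/10 s, in which the tool goes at most 50 mm and 8.59 degrees, less where a joint would pass 70% of its speed; a pose out of reach is approached as far as the arm can. A call with a number of a shift or a turn outside -1 to 1 is refused whole. A call with a gripper value outside its range is refused whole. "hand" is the gripper's target within -1 to 1 (fully open at 1, half-way at 0, shut at -1), set as the call begins (left out, the last holds). The fingers move at their own pace and stop on an object; "squeeze" is the grip in N (left out, the last holds). Time passes only in rows, so rows that do not move let the fingers close. It gives the time, the measured TCP pose, the force and the opening at its end, in the units of the state.
- env.get_obs(): the state, without advancing time (a new reading comes with each control period).
- env.read_camera(name): name is "side" or "top" or "wrist"; returns a dict with "frame" (420x560x3 uint8, red, green, blue), "fx", "fy", "cx", "cy" (pixels), "R" (3x3) and "t" (3): a world point X has camera coordinates R X + t. Camera axes: x right, y down, z forward; pixel columns grow to the right and rows downward; lengths in m; the calibration is good to about 2 mm. A picture is of the moment at which its call begins. There is no depth.
- env.sign_off(): hands the job in, once; it reports no verdict.
The state is a dict: "time_s": time; "qpos": joint angles; "joint_velocities": joint speeds; "effort": joint torques, N m; "tool_pos": TCP position; "tool_rot": TCP orientation; "force": force on the tool from outside, world axes, zero at the start; "wrist_torque": the same for the moment, N m; "grip_width": finger opening in m.
Only numpy, scipy, OpenCV 4.12 (cv2) and the standard library are available. Lean on these libraries where they do the work, as an engineer would, in place of code of your own. Each camera call takes 0.05 s, during which the arm holds its last target.

### The job

Dry-fit the little ceramic bathtub in its slideway on the pine floor panel by tapping only the outer faces of its two ends with the shut fingers: first gently push it from its tap end until you feel it come up against the far stop, then from the other end until it comes up against the stop at the tap end, and then tap it back until its middle stands exactly on the scribed mark. The ceramic chips easily, so never press hard, do not grip, lift or tip the tub, and leave the other things on the desk where they are.

Things in the scene. Friction and masses are not known exactly. Their poses are not given: they have to be found in the camera images.
- mark (a point): Middle of the scribed mark, on the top face (12 mm above the desk) of a fixed pine floor panel 130 x 300 x 12 mm. Its y axis runs along the slideway to the tap-end stop, x across, z up; yaw varies. The dark mark line runs along x over both guide rails and the panel's margins. The rails (8 mm high, 172 mm long, 75 mm apart) keep the tub straight with 1.5 mm play each side.
- tub_center (a point): Centre (half-way up) of the loose cream ceramic bathtub: 72 mm across (x), 140 mm long (y), 48 mm high, an open basin with flat upright ends and 7 mm walls, standing on the panel between the rails. Its y axis points to its tap end (small brass taps on that rim, up to 12 mm above it), always at the +y end of the slideway. Dark lines on the long rims show its middle.
- tub: The same bathtub; origin at the centre of its underside. Mass about 0.3 kg; it slides under a push of roughly 0.7 to 3 N, varying between starts. It can slide 20 to 28 mm either way from the mark before its end meets a stop. It chips if the fingers load it with more than 20 N in all, so gripping it is out too.
- stop_tap: Adjustable end stop at the +y (tap) end: a fixed brass bracket 56 x 6 x 14 mm; origin at the centre of its underside on the panel's top, 120 mm from the mark along +y. It carries a firmly clamped wooden head whose face stands 90 to 98 mm from the mark, set anew for each start. Tops 26 mm above the desk (tub's top 60 mm), so the tub's end can be pushed above it.
- stop_back: The same adjustable stop at the other (-y, plain) end, bracket 120 mm from the mark along -y; its head is set independently. The mark is therefore not midway between the heads.
- chest_center (a point): Bystander: centre of a loose mahogany miniature chest of drawers, 52 x 96 x 88 mm, standing beyond the panel.
- tin_center (a point): Bystander: centre of a loose round open tin of brass drawer pulls, 68 mm wide and 22 mm high, off the tap end of the panel.
- plane_center (a point): Bystander: centre of a loose steel miniature plane, about 28 x 85 x 36 mm, beyond the panel.
Not all that is in view belongs to the job. What is meant by the tub is not green or purple, and is the smaller of those in its own colour.

How it is judged (in metres and radians):
On the way, in this order (a step that is already met when the one before it is completed fails the run):
1. pushed from its tap end, the tub bears on the stop at the plain end (contact force between tub and stop_back above 0.5 N and contact force between the fingers and tub above 0.5 N and y of the grasp point in the frame of tub_center above 0.06 m), for 0.1 s.
2. pushed from its plain end, the tub bears on the stop at the tap end (contact force between tub and stop_tap above 0.5 N and contact force between the fingers and tub above 0.5 N and y of the grasp point in the frame of tub_center below -0.06 m), for 0.1 s.
At the end, for the whole second after the job is handed in: The tub stands flat and at rest on the panel between the rails, its middle within 3 mm of the mark along the slideway (y of tub_center in the frame of mark between -0.003 and 0.003 m and angle between tub_center's own z axis and vertical below 0.04 rad and height (world z) of tub_center below 0.039 m and linear speed of tub below 0.005 m/s); the robot touches nothing.
It fails at once if The tub is pushed anywhere but on its outer ends (contact force between the fingers and tub above 1 N and y of the grasp point in the frame of tub_center between -0.06 and 0.06 m).
It fails at once if The tub is loaded by the gripper with more than 20 N (contact force between any of the fingers, the arm and tub above 20 N).
It fails at once if The tub is lifted or tipped (height (world z) of tub_center above 0.044 m or angle between tub_center's own z axis and vertical above 0.12 rad).
It fails at once if The chest, the tin or the plane is knocked out of place (more than 10 mm) (distance of any of chest_center, tin_center, plane_center from where it was at the start of the episode above 0.01 m).
It also fails if it takes over 72 s, if anything falls off the work surface, if the arm or the gripper's body presses on something with over 40 N, if the wrist force passes 120 N, or if a joint passes its speed limit or range.

## Working session

There is one attempt and no reset: what is moved stays moved. The work goes in short steps, Python scripts to look and compute and a tool call to move; the robot and the scene stay as the last step left them, time stands still between calls to the robot, and variables do not carry over. Pictures are saved under pics/ and viewed, and the job is handed in when it is done.

Besides the shell and the picture viewer there is one more tool, called after "Call:" by a JSON object that holds its "fn" and its "kwargs", one argument or row to a line. drive_tool: Moves the arm, as the interface text tells. Shifts and turns lie within -1 to 1; 1 stands for 0.04 m of shift or 120 degrees of turn. Its arguments: {"type":"object","properties":{"increments":{"type":"array"},"hand":{"type":"number"},"squeeze":{"type":"number"}},"required":["increments"]}

```bash
mkdir -p pics
python3 - <<'E'
from cell import env
import cv2,json
o=env.get_obs(); print(o)
for n in ["side","top","wrist"]:
    c=env.read_camera(n); cv2.imwrite(f"pics/{n}0.png",c["frame"][:,:,::-1]); print(n,c["fx"],c["cx"],c["cy"],c["R"],c["t"])
E
```

```text
{'time_s': 0.0, 'qpos': array([-73.3910466 ,  18.43943738,  -4.01626429,  83.17359053,
         1.29676766,  78.53987822,  -3.25767193]), 'joint_velocities': array([ 0.01759756, -0.0644509 ,  0.03752349, -0.04547348, -0.00192302,
       -0.00825641,  0.00091305]), 'effort': array([ 1.20067557e-04, -4.91280556e+01, -4.03627893e-01, -3.12526309e+01,
       -6.38738740e-02,  4.40305879e-02,  1.84539495e-04]), 'tool_pos': array([0.1768858 , 0.62484342, 0.18726888]), 'tool_rot': array([-176.20741136,   89.89219927, -102.00326784]), 'force': array([-0.94341086, -0.33012204,  0.44596621]), 'wrist_torque': array([-5.37938361e-02,  7.10270567e-05,  3.14807686e-02]), 'grip_width': 0.08695138576252083}
side 405.69248633967095 276.3445020121634 202.34054461850516 [[-0.89353327 -0.4489806   0.00383625]
 [-0.34643036  0.68395852 -0.64201771]
 [ 0.28562966 -0.57499318 -0.76668021]] [0.50296283 0.25360473 0.8303181 ]
top 428.2487318197543 286.0126207862949 208.14255637784862 [[-0.01682225 -0.99961011 -0.02228537]
 [-0.99453752  0.01902496 -0.10263125]
 [ 0.10301522  0.02043715 -0.9944698 ]] [0.01702091 0.56170435 0.8461802 ]
wrist 365.5326224811243 277.95924042293046 206.2882084811019 [[ 0.27138271  0.96246953 -0.00195818]
 [ 0.92182798 -0.25933715  0.28805802]
 [ 0.27673924 -0.07997907 -0.95761096]] [-0.64907586 -0.03587055  0.39075261]
```

View pics/side0.png

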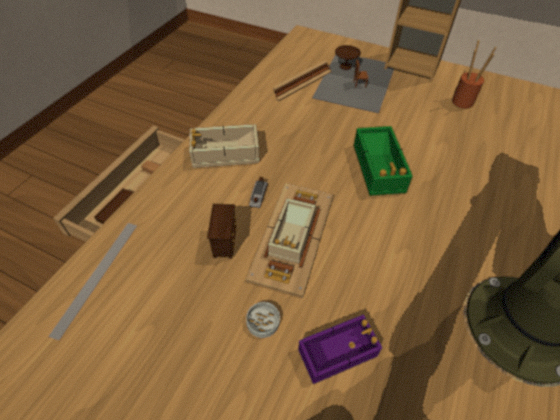

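View pics/top0.png

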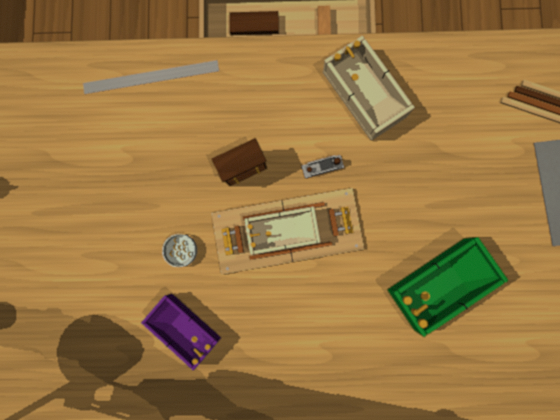

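View pics/wrist0.png

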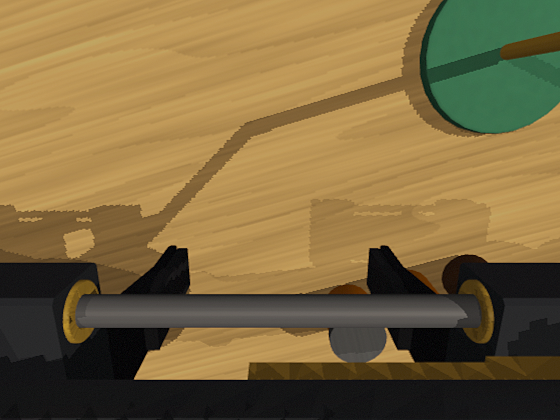

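The side and top views show the cream tub in its slideway, with panel corners at top px of about (213,212), (353,189), (365,247) and (222,273). The taps are at the left end (+y), the tin is at (180,250), and the larger cream tub at (368,90) is a decoy. I'll enlarge this area.

Run:
```python
import cv2
a=cv2.imread("pics/top0.png")[180:285,205:375]; cv2.imwrite("pics/topc0.png",cv2.resize(a,None,fx=4.7,fy=4.7,interpolation=cv2.INTER_CUBIC))
a=cv2.imread("pics/side0.png")[175:300,240:340]; cv2.imwrite("pics/sidec0.png",cv2.resize(a,None,fx=4.7,fy=4.7,interpolation=cv2.INTER_CUBIC))
```

```text
(no output)
```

View pics/topc0.png

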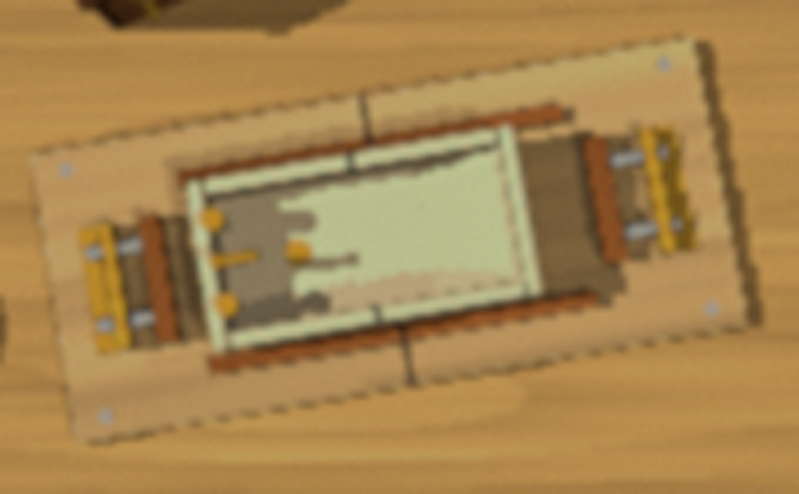

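View pics/sidec0.png

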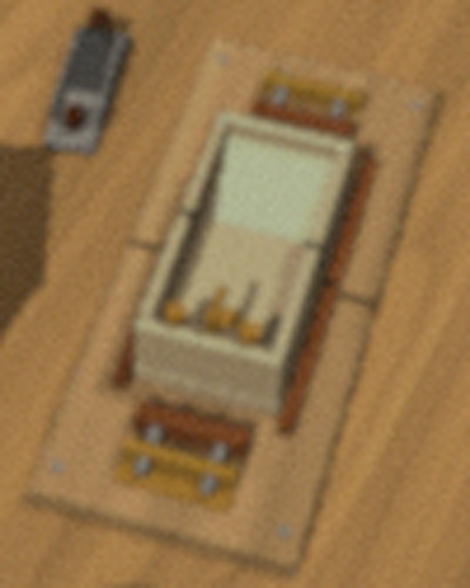

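```bash
cat > h.py <<'E'
from cell import env
import numpy as np
from scipy.optimize import least_squares
from scipy.spatial.transform import Rotation as Ro
def ray(c,uv,z):
    K=np.array([[c["fx"],0,c["cx"]],[0,c["fy"],c["cy"]],[0,0,1]]); R=np.array(c["R"]);t=np.array(c["t"])
    d=R.T@np.linalg.inv(K)@np.array([uv[0],uv[1],1]); C=-R.T@t
    return C+d*(z-C[2])/d[2]
def proj(c,X):
    p=np.array(c["R"])@X+np.array(c["t"]); return np.array([c["fx"]*p[0]/p[2]+c["cx"],c["fy"]*p[1]/p[2]+c["cy"]])
def toolR(): 
    return Ro.from_euler('xyz',env.get_obs()["tool_rot"],degrees=True).as_matrix()
E
python3 - <<'E'
from h import *
c=env.read_camera("top"); s=env.read_camera("side")
print(np.linalg.norm(0))
f=lambda x,y:(205+(x+.5)/4.7-.5,180+(y+.5)/4.7-.5)
g=lambda x,y:(240+(x+.5)/4.7-.5,175+(y+.5)/4.7-.5)
P={}
for n,p,z in [("TL",(33,155),.012),("TR",(697,38),.012),("BR",(750,325),.012),("BL",(83,440),.012),("mT",(363,95),.012),("mB",(411,384),.012),("uT",(350,160),.06),("uB",(378,315),.06),("headTap",(165,275),.026),("headBack",(600,198),.026)]:
    P[n]=ray(c,f(*p),z); print("top",n,P[n].round(4))
for n,p,z in [("TL",(28,497),.012),("TR",(297,568),.012),("BR",(440,93),.012),("BL",(218,42),.012),("m1",(132,243),.012),("m2",(375,303),.012),("u1",(188,212),.06),("u2",(312,245),.06)]:
    print("side",n,ray(s,g(*p),z).round(4))
for n in("top","side"):
  pass
cen=(P["TL"]+P["TR"]+P["BL"]+P["BR"])/4; print(cen)
for n,p,z in [("tin",(180,250),.022)]: print(n,ray(c,p,z))
print(toolR().round(3)); print(env.get_obs()["force"],env.get_obs()["time_s"])
E
```

```text
0.0
top TL [0.5573 0.1629 0.012 ]
top TR [ 0.6039 -0.1331  0.012 ]
top BR [ 0.4767 -0.152   0.012 ]
top BL [0.4315 0.1408 0.012 ]
top mT [0.5813 0.0157 0.012 ]
top mB [ 0.4535 -0.0033  0.012 ]
top uT [0.5481 0.0201 0.06  ]
top uB [0.4832 0.0095 0.06  ]
top headTap [0.5025 0.1025 0.026 ]
top headBack [ 0.5326 -0.0869  0.026 ]
side TL [0.5531 0.1686 0.012 ]
side TR [0.4272 0.1453 0.012 ]
side BR [ 0.4743 -0.1491  0.012 ]
side BL [ 0.5991 -0.1283  0.012 ]
side m1 [0.5775 0.0173 0.012 ]
side m2 [ 0.452  -0.0044  0.012 ]
side u1 [0.5449 0.0197 0.06  ]
side u2 [0.4829 0.0107 0.06  ]
[0.51737375 0.00465449 0.012     ]
tin [0.48051299 0.22598772 0.022     ]
[[-0.    -0.962  0.272]
 [-0.001  0.272  0.962]
 [-1.    -0.    -0.001]]
[-0.14581217  0.16744541 -0.66400436] 0.25
```

The panel's yaw is about 8.85°, and the mark is near (0.517, 0.006). The tub sits about 8.5 mm towards the tap end. I'll turn the tool so its y axis runs along the slideway, shut the fingers, and traverse.

Call:
{"fn": "drive_tool", "kwargs": {
  "increments": [
    [[0,0,0],[0.0681,0,0]],
    [[0,0,0],[0.0681,0,0]],
    [[0,0,0],[0.0681,0,0]],
    [[0,0,0],[0.0681,0,0]],
    [[0,0,0],[0.0681,0,0]],
    [[0,0,0],[0.0681,0,0]],
    [[0,0,0],[0.0681,0,0]],
    [[0,0,0],[0.0681,0,0]],
    [[0,0,0],[0,0,0]]
  ],
  "hand": -1,
  "squeeze": 10
}}

```text
time_s: 1.15
tool_pos: [0.177, 0.6254, 0.1882]
tool_rot: [-69.5, 90.0, -60.7]
force: [-0.7, -0.2, 0.0]
grip_width: 0.0229
```

Call:
{"fn": "drive_tool", "kwargs": {
  "increments": [
    [[0,-0.5,0.2],[0,0,0]],
    [[0,-0.9,0.4],[0,0,0]],
    [[0,-0.9,0.4],[0,0,0]],
    [[0,-0.9,0.4],[0,0,0]],
    [[0,-0.9,0.4],[0,0,0]],
    [[0,-0.9,0.4],[0,0,0]],
    [[0,-0.9,0.4],[0,0,0]],
    [[0,-0.9,0.4],[0,0,0]],
    [[0,-0.5,0.2],[0,0,0]],
    [[0,0,0],[0,0,0]]
  ]
}}

```text
time_s: 2.15
tool_pos: [0.3508, 0.3532, 0.1888]
tool_rot: [-16.2, 89.9, -7.6]
force: [-0.6, 0.3, 0.4]
grip_width: 0.0006
```

```bash
cat > st.py <<'E'
from h import *
M=np.array([.517,.006]);a=np.radians(8.85);ex=np.array([np.cos(a),np.sin(a)]);ey=np.array([-np.sin(a),np.cos(a)])
def st():
    o=env.get_obs();R=toolR();p=o["tool_pos"];d=p[:2]-M
    print("t",o["time_s"],"slide x,y",(d@ex).round(4),(d@ey).round(4),"z",p[2].round(4),"toolx",R[:,0].round(3),"tooly yaw",np.degrees(np.arctan2(R[1,1],R[0,1])).round(2),"F x,y,z",(o["force"][:2]@ex).round(2),(o["force"][:2]@ey).round(2),o["force"][2].round(2),"w",o["grip_width"].round(4))
if __name__=="__main__": st()
E
python3 st.py
```

```text
Traceback (most recent call last):
  File "st.py", line 6, in <module>
    if __name__=="__main__": st()
                             ~~^^
  File "st.py", line 5, in st
    print("t",o["time_s"],"slide x,y",(d@ex).round(4),(d@ey).round(4),"z",p[2].round(4),"toolx",R[:,0].round(3),"tooly yaw",np.degrees(np.arctan2(R[1,1],R[0,1])).round(2),"F x,y,z",(o["force"][:2]@ex).round(2),(o["force"][:2]@ey).round(2),o["force"][2].round(2),"w",o["grip_width"].round(4))
                                                                                                                                                                                                                                                                          ^^^^^^^^^^^^^^^^^^^^^
AttributeError: 'float' object has no attribute 'round'
```

```bash
sed -i 's/o\["grip_width"\].round(4)/round(o["grip_width"],4)/' st.py; python3 st.py
```

```text
t 2.15 slide x,y -0.1108 0.3686 z 0.1888 toolx [ 0.001 -0.    -1.   ] tooly yaw 98.65 F x,y,z -0.52 0.34 0.37 w 0.0006
```

Call:
{"fn": "drive_tool", "kwargs": {
  "increments": [
    [[0.1,-0.5,0.2],[0,0,0]],
    [[0.1,-0.9,0.38],[0,0,0]],
    [[0.1,-0.9,0.38],[0,0,0]],
    [[0.1,-0.9,0.38],[0,0,0]],
    [[0.1,-0.9,0.38],[0,0,0]],
    [[0.1,-0.9,0.38],[0,0,0]],
    [[0.1,-0.9,0.38],[0,0,0]],
    [[0.1,-0.6,0.28],[0,0,0]],
    [[0,0,0],[0,0,0]]
  ]
}}

```text
time_s: 3.05
tool_pos: [0.4988, 0.1133, 0.1561]
tool_rot: [-77.2, 89.9, -68.5]
force: [0.2, -0.2, 0.1]
grip_width: 0.0008
```

```bash
python3 st.py
python3 - <<'E'
from h import *
import cv2
for n in["top","side"]:
    c=env.read_camera(n); cv2.imwrite(f"pics/{n}1.png",c["frame"][:,:,::-1])
a=cv2.imread("pics/side1.png")[175:300,220:360]; cv2.imwrite("pics/sidec1.png",cv2.resize(a,None,fx=4.5,fy=4.5,interpolation=cv2.INTER_CUBIC))
E
```

```text
t 3.05 slide x,y -0.0015 0.1088 z 0.1561 toolx [ 0.001 -0.002 -1.   ] tooly yaw 98.66 F x,y,z 0.15 -0.23 0.08 w 0.0008
```

View pics/sidec1.png

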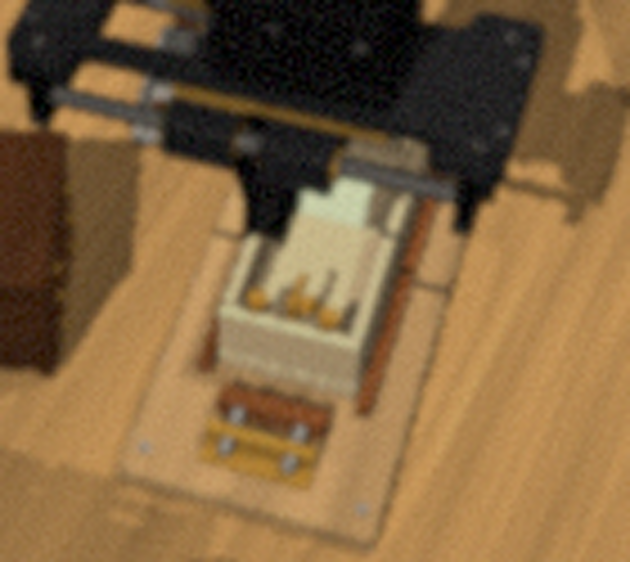

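View pics/top1.png

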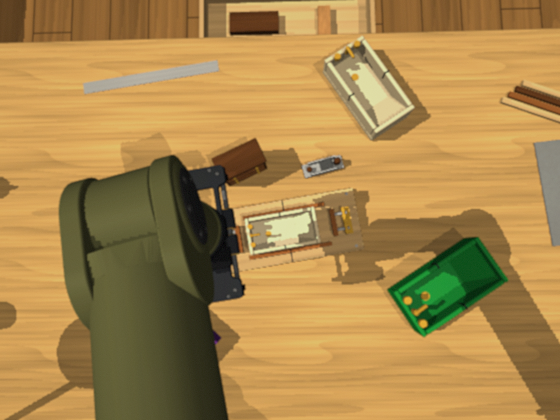

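Call:
{"fn": "drive_tool", "kwargs": {
  "increments": [
    [[0.5,0,0.04],[0,0,0]],
    [[0.7,0,0],[0,0,0]],
    [[0.7,0,0],[0,0,0]],
    [[0.7,0,0],[0,0,0]],
    [[0.35,0,0],[0,0,0]],
    [[0.13,0,0],[0,0,0]],
    [[0,0,0],[0,0,0]],
    [[0,0,0],[0,0,0]]
  ]
}}

```text
time_s: 3.95
tool_pos: [0.4999, 0.1175, 0.0344]
tool_rot: [19.1, 89.9, 28.0]
force: [-1.3, -0.7, -0.1]
grip_width: 0.0006
```

```bash
python3 st.py
python3 - <<'E'
from h import *
from st import st
import cv2
for n in["top","side"]:
    c=env.read_camera(n); cv2.imwrite(f"pics/{n}2.png",c["frame"][:,:,::-1]); st()
a=cv2.imread("pics/side2.png")[175:300,220:360]; cv2.imwrite("pics/sidec2.png",cv2.resize(a,None,fx=4.5,fy=4.5,interpolation=cv2.INTER_CUBIC))
E
```

```text
t 3.95 slide x,y 0.0002 0.1128 z 0.0344 toolx [ 0.002  0.001 -1.   ] tooly yaw 98.87 F x,y,z -1.35 -0.55 -0.12 w 0.0006
t 4.0 slide x,y 0.0003 0.1127 z 0.0345 toolx [ 0.002  0.001 -1.   ] tooly yaw 98.85 F x,y,z 0.09 -0.2 0.56 w 0.0001
t 4.05 slide x,y 0.0003 0.1126 z 0.0345 toolx [ 0.002  0.001 -1.   ] tooly yaw 98.84 F x,y,z 0.85 0.13 0.52 w 0.0008
```

View pics/sidec2.png

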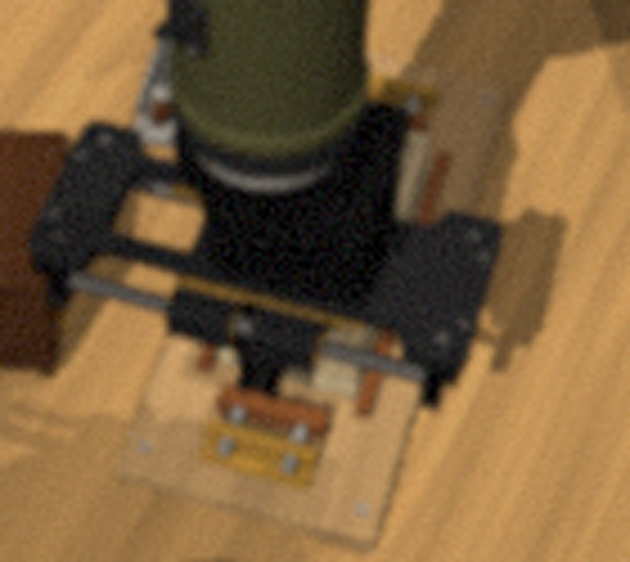

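Call:
{"fn": "drive_tool", "kwargs": {
  "increments": [
    [[0.05,-0.1,0],[0,0,0]],
    [[0,-0.1,0],[0,0,0]],
    [[0,-0.1,0],[0,0,0]],
    [[0,-0.1,0],[0,0,0]],
    [[0,-0.05,0],[0,0,0]],
    [[0,-0.05,0],[0,0,0]],
    [[0,-0.05,0],[0,0,0]],
    [[0,-0.05,0],[0,0,0]],
    [[0,-0.05,0],[0,0,0]],
    [[0,-0.05,0],[0,0,0]]
  ]
}}

```text
time_s: 5.05
tool_pos: [0.5032, 0.089, 0.0311]
tool_rot: [79.2, 90.0, 88.0]
force: [0.3, -0.6, -0.5]
grip_width: 0.0003
```

```bash
python3 st.py
python3 - <<'E'
from h import *
from st import st
import cv2
for n in["top"]:
    c=env.read_camera(n); cv2.imwrite(f"pics/{n}3.png",c["frame"][:,:,::-1]); st()
a=cv2.imread("pics/top3.png")[180:285,205:375]; cv2.imwrite("pics/topc3.png",cv2.resize(a,None,fx=4.7,fy=4.7,interpolation=cv2.INTER_CUBIC))
E
```

```text
t 5.05 slide x,y -0.0009 0.0842 z 0.0311 toolx [ 0.  0. -1.] tooly yaw 98.83 F x,y,z 0.22 -0.65 -0.49 w 0.0003
t 5.1 slide x,y -0.0009 0.0838 z 0.0312 toolx [ 0. -0. -1.] tooly yaw 98.81 F x,y,z 1.03 0.08 -0.09 w 0.0004
```

View pics/topc3.png

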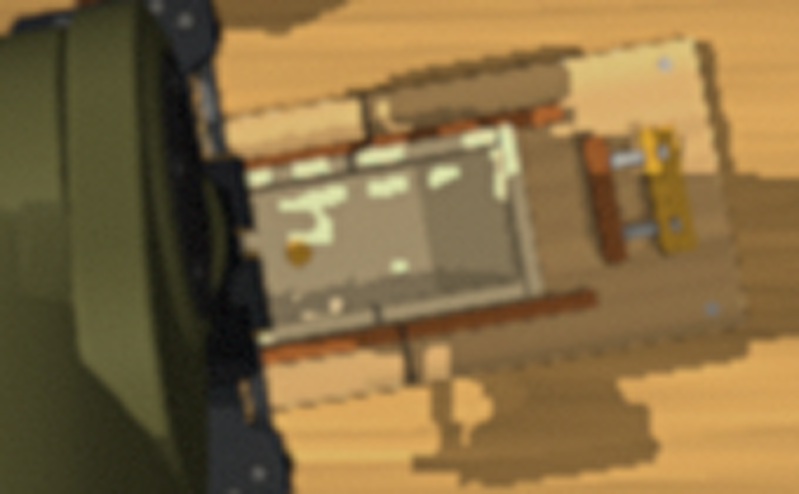

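Call:
{"fn": "drive_tool", "kwargs": {
  "increments": [
    [[0,-0.04,0],[0,0,0]],
    [[0,-0.04,0],[0,0,0]],
    [[0,-0.04,0],[0,0,0]],
    [[0,-0.04,0],[0,0,0]],
    [[0,-0.04,0],[0,0,0]]
  ]
}}

```text
time_s: 5.6
tool_pos: [0.5044, 0.0811, 0.0312]
tool_rot: [42.6, 90.0, 51.4]
force: [0.2, 0.3, -0.2]
grip_width: 0.0007
```

```bash
python3 st.py
python3 - <<'E'
from h import *
from st import *
import cv2
for n in["top"]:
    c=env.read_camera(n); cv2.imwrite(f"pics/{n}4.png",c["frame"][:,:,::-1]); st()
a=cv2.imread("pics/top4.png")[180:285,205:375]; cv2.imwrite("pics/topc4.png",cv2.resize(a,None,fx=4.7,fy=4.7,interpolation=cv2.INTER_CUBIC))
f=lambda x,y:(205+(x+.5)/4.7-.5,180+(y+.5)/4.7-.5)
for p in [(187,183),(222,352),(511,127),(540,295),(350,160),(378,315)]: print(((ray(c,f(*p),.06)[:2]-M)@ey).round(4))
for p in [(363,95),(411,384),]: print(((ray(c,f(*p),.012)[:2]-M)@ey).round(4))
E
```

```text
t 5.6 slide x,y -0.0009 0.0761 z 0.0312 toolx [ 0.  0. -1.] tooly yaw 98.82 F x,y,z 0.21 0.24 -0.15 w 0.0007
t 5.65 slide x,y -0.0009 0.0758 z 0.0312 toolx [ 0. -0. -1.] tooly yaw 98.8 F x,y,z 0.41 0.07 0.64 w 0.0006
0.0782
0.0751
-0.0596
-0.0591
0.0092
0.0086
-0.0003
0.0006
```

View pics/topc4.png

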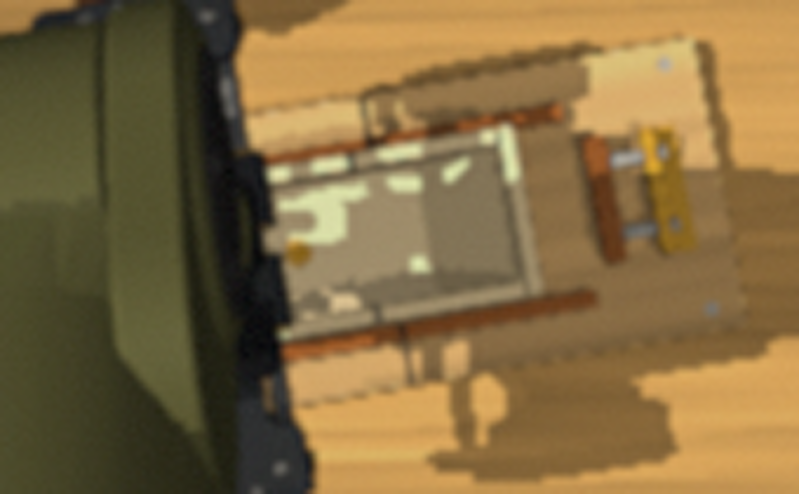

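Run:
```python
from h import *
from st import *
import cv2
for n in["side","wrist"]:
    c=env.read_camera(n); cv2.imwrite(f"pics/{n}5.png",c["frame"][:,:,::-1]); st()
    if n=="side":
        p=env.get_obs()["tool_pos"]; print(proj(c,p))
        uv=proj(c,p); print((uv-[220,175])*5.5)
        x=np.r_[M+.0785*ey,.03]; print((proj(c,x)-[220,175])*5.5)
a=cv2.imread("pics/side5.png")[190:295,220:360]; cv2.imwrite("pics/sidec5.png",cv2.resize(a,None,fx=5.5,fy=5.5,interpolation=cv2.INTER_CUBIC))
```

```text
t 5.7 slide x,y -0.0009 0.076 z 0.0312 toolx [ 0. -0. -1.] tooly yaw 98.8 F x,y,z -0.31 -0.07 -0.51 w 0.0005
[283.52841691 253.57868109]
[349.40629303 432.18274599]
[345.44113484 438.28282677]
t 5.75 slide x,y -0.0009 0.0761 z 0.0312 toolx [ 0.  0. -1.] tooly yaw 98.8 F x,y,z -0.58 0.53 -0.56 w 0.0004
```

View pics/sidec5.png

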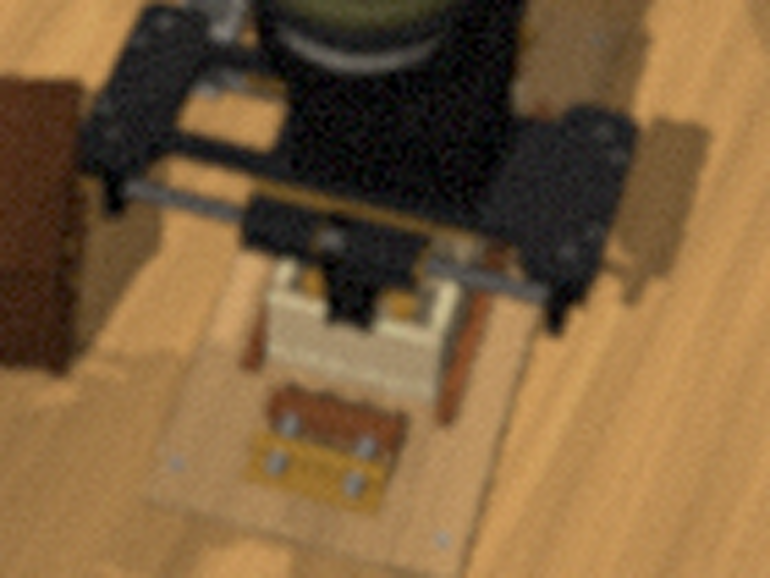

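View pics/wrist5.png

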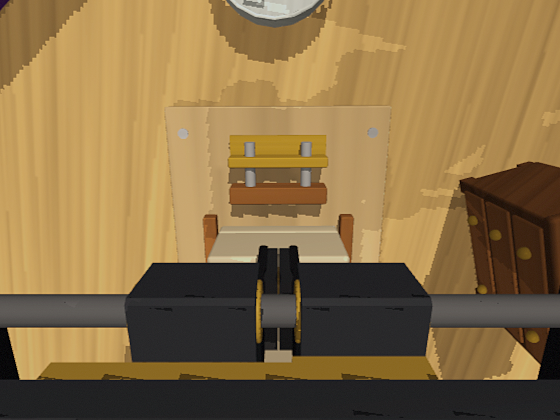

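Run:
```python
from h import *
from st import *
import cv2
c=env.read_camera("wrist"); R=toolR(); p=env.get_obs()["tool_pos"]
print("cam pos slide",[( (-c["R"].T@c["t"])[:2]-M)@ex,((-c["R"].T@c["t"])[:2]-M)@ey],(-c["R"].T@c["t"])[2])
print("tcp",proj(c,p)); 
for dy in(-.0095,.0095):
  for dz in(-.015,.015): print(dy,dz,proj(c,p+R[:,1]*dy+R[:,2]*dz))
print("grasp",proj(c,p-.019*R[:,0]), proj(c,p-.019*R[:,0]+R[:,1]*.0095))
for sy in (.07+.0088,.07+.0088-.007):
  for z in(.06,.012):
    for sx in(-.036,.036): print("tub",sy,z,sx,proj(c,np.r_[M+sx*ex+sy*ey,z]).round(1))
print("panel corner",[proj(c,np.r_[M+sx*ex+.15*ey,.012]).round(1) for sx in(-.065,.065)])
a=cv2.imread("pics/wrist5.png")[200:380,180:380]; cv2.imwrite("pics/wristc5.png",cv2.resize(a,None,fx=4,fy=4,interpolation=cv2.INTER_CUBIC)[:600])
```

```text
cam pos slide [np.float64(-0.0005635563251589377), np.float64(0.15515806250567651)] 0.22706954780470678
tcp [277.34570992 239.49806495]
-0.0095 -0.015 [251.60416295 254.66211776]
-0.0095 0.015 [303.07763011 254.6972968 ]
0.0095 -0.015 [250.93410648 223.89736039]
0.0095 0.015 [303.7654096  223.93452008]
grasp [277.2883537  253.06153974] [277.2924569  236.17844637]
tub 0.07880000000000001 0.06 -0.036 [206.7 256.5]
tub 0.07880000000000001 0.06 0.036 [351.3 256.5]
tub 0.07880000000000001 0.012 -0.036 [221.1 224.2]
tub 0.07880000000000001 0.012 0.036 [336.5 224.2]
tub 0.0718 0.06 -0.036 [207.5 269.3]
tub 0.0718 0.06 0.036 [350.5 269.3]
tub 0.0718 0.012 -0.036 [221.6 234.7]
tub 0.0718 0.012 0.036 [336.  234.7]
panel corner [array([164.4, 105.8]), array([393.4, 105.9])]
```

View pics/wristc5.png

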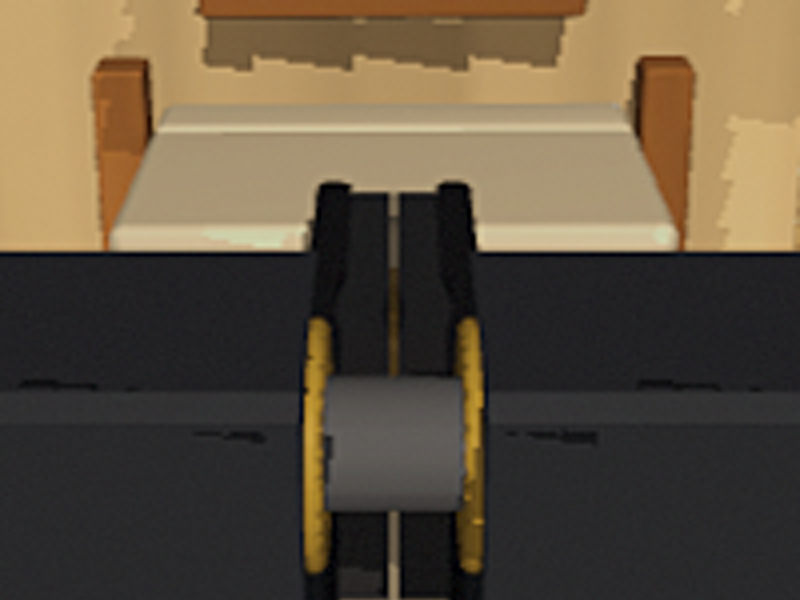

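Run:
```python
from h import *
from st import *
import cv2
w=env.read_camera("wrist"); s=env.read_camera("side"); st()
def fit(pw,ps):
    r=least_squares(lambda X:np.r_[proj(w,X)-pw,proj(s,X)-ps],np.r_[M+.08*ey,.05]);X=r.x
    print("slide",((X[:2]-M)@ex).round(4),((X[:2]-M)@ey).round(4),X[2].round(4),"res",r.fun.round(1))
fit([180+395/4,200+185/4],[220+350/5.5,190+323/5.5])
# tub check: rim corners outer
fit([180+113/4,200+228/4],[220+435/5.5,190+343/5.5])
fit([180+675/4,200+228/4],[220+270/5.5,190+300/5.5])
```

```text
t 5.9 slide x,y -0.0009 0.0764 z 0.0312 toolx [ 0.  0. -1.] tooly yaw 98.83 F x,y,z -0.08 0.43 -0.4 w 0.0005
slide -0.0003 0.0842 0.0597 res [-0.2  0.2 -1.3  0.7]
slide -0.0364 0.0762 0.0545 res [ 0.  -0.1  0.2 -0.3]
slide 0.0377 0.0718 0.0451 res [-0.4  0.  -1.4 -0.4]
```

Run:
```python
from h import *
from st import *
import cv2
s=env.read_camera("side"); st()
for z in (.0345,.05,.0645):
    for sy in (.1127,.1127+.009): print(z,sy,((proj(s,np.r_[M+sy*ey,z])-[220,175])*4.5).round(0))
print([( (proj(s,np.r_[M+sy*ey,.026])-[220,175])*4.5).round(0) for sy in(.095,.12)])
a=cv2.imread("pics/side2.png")[225:290,250:320]; cv2.imwrite("pics/sided2.png",cv2.resize(a,None,fx=9,fy=9,interpolation=cv2.INTER_CUBIC))
```

```text
t 5.95 slide x,y -0.0009 0.0764 z 0.0312 toolx [ 0.  0. -1.] tooly yaw 98.83 F x,y,z -0.56 -0.51 0.08 w 0.0004
0.0345 0.1127 [262. 411.]
0.0345 0.12169999999999999 [256. 426.]
0.05 0.1127 [262. 394.]
0.05 0.12169999999999999 [256. 410.]
0.0645 0.1127 [262. 378.]
0.0645 0.12169999999999999 [256. 393.]
[array([273., 390.]), array([257., 433.])]
```

View pics/sided2.png

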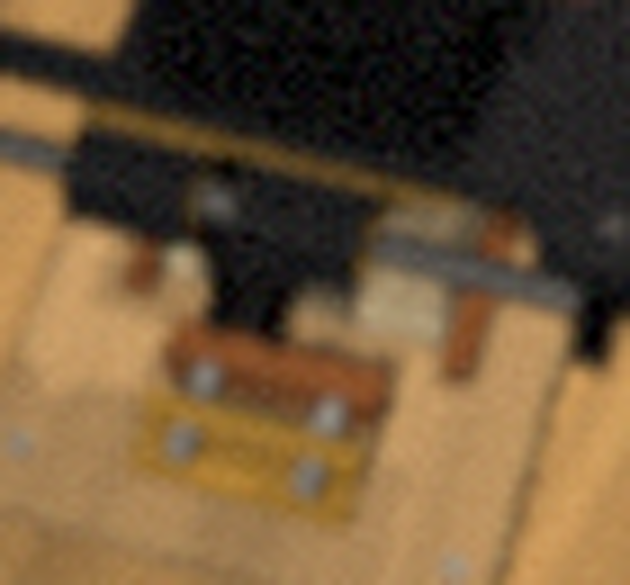

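The visible finger ends are about 30 mm above the reported TCP. Both the side and wrist views show this, and there's been no contact even though the reported position overlaps the tub's end wall. So the fingers are hovering over the rim. I'll back off and measure this properly.

Call:
{"fn": "drive_tool", "kwargs": {
  "increments": [
    [[-0.2,0.2,0],[0,0,0]],
    [[0,0.4,0],[0,0,0]],
    [[0,0.3,0],[0,0,0]],
    [[0,0,0],[0,0,0]],
    [[0,0,0],[0,0,0]],
    [[0,0,0],[0,0,0]]
  ]
}}

```text
time_s: 6.55
tool_pos: [0.4989, 0.1161, 0.0392]
tool_rot: [-102.5, 90.0, -93.7]
force: [-0.4, 0.3, 0.3]
grip_width: 0.0005
```

```bash
python3 st.py
python3 - <<'E'
from h import *
from st import *
import cv2
for n in["side","wrist"]:
    c=env.read_camera(n); cv2.imwrite(f"pics/{n}6.png",c["frame"][:,:,::-1])
    st()
a=cv2.imread("pics/side6.png")[185:285,205:345]; cv2.imwrite("pics/sidec6.png",cv2.resize(a,None,fx=5.7,fy=5.7,interpolation=cv2.INTER_CUBIC))
a=cv2.imread("pics/top0.png")[125:200,200:300]; cv2.imwrite("pics/chest0.png",cv2.resize(a,None,fx=7,fy=7,interpolation=cv2.INTER_CUBIC))
E
```

```text
t 6.55 slide x,y -0.001 0.1116 z 0.0392 toolx [-0. -0. -1.] tooly yaw 98.79 F x,y,z -0.3 0.4 0.32 w 0.0005
t 6.6 slide x,y -0.0009 0.1115 z 0.0392 toolx [ 0. -0. -1.] tooly yaw 98.77 F x,y,z 0.5 0.57 0.83 w -0.0001
t 6.65 slide x,y -0.0009 0.1115 z 0.0392 toolx [ 0. -0. -1.] tooly yaw 98.76 F x,y,z 0.39 0.75 0.77 w 0.0004
```

View pics/sidec6.png

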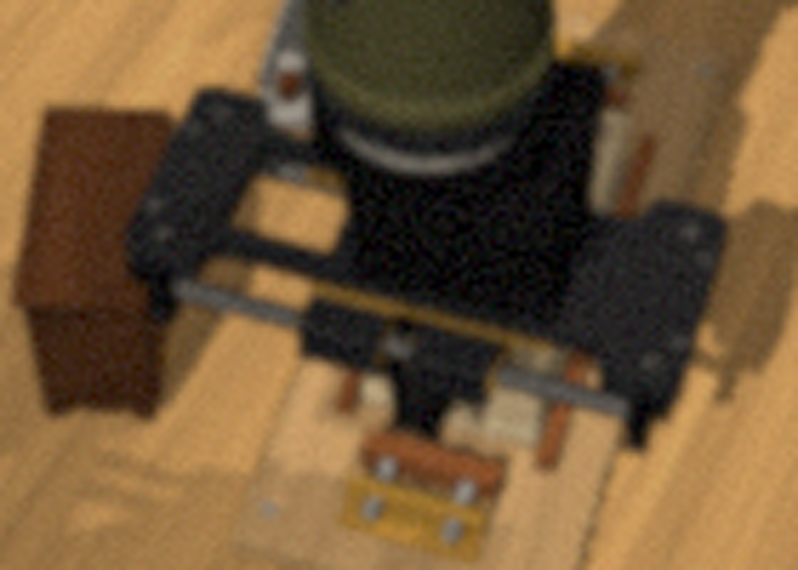

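View pics/chest0.png

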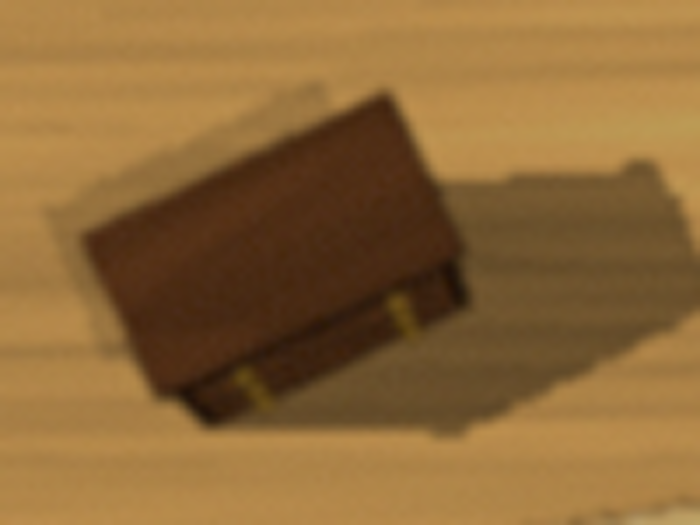

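View pics/wrist6.png

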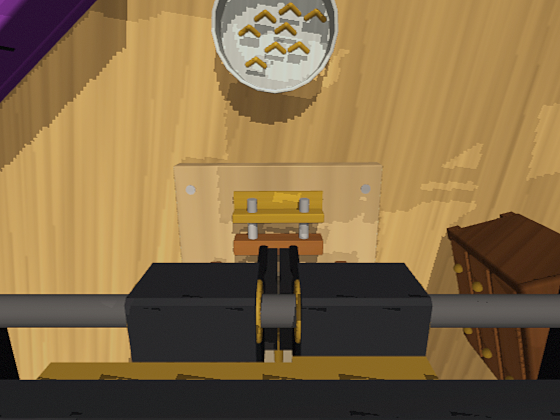

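Run:
```python
from h import *
from st import *
c=env.read_camera("top"); s=env.read_camera("side"); w=env.read_camera("wrist")
for p in [(85,235),(388,92),(462,250),(160,395)]:
    X=ray(c,(200+p[0]/7-.43,125+p[1]/7-.43),.088); print("chest",((X[:2]-M)@ex).round(4),((X[:2]-M)@ey).round(4))
# gripper landmarks: side6 view, heights along tool axis
S=lambda x,y:np.array([205+x/5.7-.4,185+y/5.7-.4])
R=toolR();p=env.get_obs()["tool_pos"]
print("tcp",((proj(s,p)-[205,185])*5.7).round(0))
for h in(0,.019,.03,.035,.04,.07): 
    print(h,[((proj(s,p-R[:,0]*h+R[:,1]*dy)-[205,185])*5.7).round(0) for dy in(-.0095,.0095)],"body ends",[((proj(s,p-R[:,0]*h+R[:,1]*.0+R[:,2]*dz)-[205,185])*5.7).round(0) for dz in(-.095,.095)])
# wrist heights
for h in(0,.019,.025,.03,.035): print(h,[proj(w,p-R[:,0]*h+R[:,1]*dy).round(1) for dy in(-.0095,0,.0095)])
```

```text
chest 0.1591 0.1189
chest 0.1842 0.0296
chest 0.1366 0.0168
chest 0.1112 0.1054
tcp [420. 456.]
0 [array([428., 435.]), array([412., 476.])] body ends [array([664., 524.]), array([186., 390.])]
0.019 [array([428., 408.]), array([413., 450.])] body ends [array([669., 498.]), array([183., 363.])]
0.03 [array([429., 392.]), array([413., 434.])] body ends [array([672., 483.]), array([181., 346.])]
0.035 [array([429., 385.]), array([413., 427.])] body ends [array([673., 476.]), array([180., 339.])]
0.04 [array([429., 378.]), array([413., 420.])] body ends [array([674., 468.]), array([179., 331.])]
0.07 [array([430., 332.]), array([414., 374.])] body ends [array([682., 424.]), array([173., 285.])]
0 [array([277.4, 254.7]), array([277.4, 239.6]), array([277.4, 224. ])]
0.019 [array([277.3, 269.5]), array([277.3, 253.1]), array([277.3, 236.2])]
0.025 [array([277.3, 274.8]), array([277.3, 258. ]), array([277.3, 240.6])]
0.03 [array([277.3, 279.4]), array([277.3, 262.2]), array([277.3, 244.5])]
0.035 [array([277.3, 284.3]), array([277.3, 266.7]), array([277.3, 248.6])]
```

Both views agree: the finger ends are about 31 mm behind the reported TCP, and the body is about 39 mm above the true tips. A reported z of about 0.012 would put the tips at about 0.043. That clears the taps, and a small −x offset keeps the body clear of the chest. I'll descend with force checks.

Call:
{"fn": "drive_tool", "kwargs": {
  "increments": [
    [[0.1,0,-0.1],[0,0,0]],
    [[0.1,0,-0.1],[0,0,0]],
    [[0.1,0,0],[0,0,0]],
    [[0.05,0,0],[0,0,0]],
    [[0,0,0],[0,0,0]]
  ]
}}

```text
time_s: 7.3
tool_pos: [0.4907, 0.1155, 0.0247]
tool_rot: [-161.4, 90.0, -152.6]
force: [-0.9, 0.2, 0.2]
grip_width: 0.0006
```

```bash
python3 st.py
```

```text
t 7.3 slide x,y -0.0092 0.1123 z 0.0247 toolx [-0.001 -0.    -1.   ] tooly yaw 98.83 F x,y,z -0.83 0.3 0.16 w 0.0006
```

Call:
{"fn": "drive_tool", "kwargs": {
  "increments": [
    [[0.1,0,0],[0,0,0]],
    [[0.1,0,0],[0,0,0]],
    [[0.1,0,0],[0,0,0]],
    [[0,0,0],[0,0,0]],
    [[0,0,0],[0,0,0]]
  ]
}}

```text
time_s: 7.8
tool_pos: [0.4909, 0.1155, 0.013]
tool_rot: [-153.7, 90.0, -144.9]
force: [-0.3, 0.3, -0.3]
grip_width: 0.0001
```

```bash
python3 st.py
python3 - <<'E'
from h import *
from st import *
import cv2
for n in["side","wrist"]:
    c=env.read_camera(n); cv2.imwrite(f"pics/{n}7.png",c["frame"][:,:,::-1])
    st()
a=cv2.imread("pics/side7.png")[185:285,205:345]; cv2.imwrite("pics/sidec7.png",cv2.resize(a,None,fx=5.7,fy=5.7,interpolation=cv2.INTER_CUBIC))
E
```

```text
t 7.8 slide x,y -0.009 0.1122 z 0.013 toolx [-0. -0. -1.] tooly yaw 98.82 F x,y,z -0.29 0.38 -0.28 w 0.0001
t 7.85 slide x,y -0.0088 0.1123 z 0.0132 toolx [ 0. -0. -1.] tooly yaw 98.83 F x,y,z -0.05 0.4 0.37 w 0.0007
t 7.9 slide x,y -0.0087 0.1122 z 0.0133 toolx [ 0.  0. -1.] tooly yaw 98.82 F x,y,z -0.47 0.54 -0.02 w 0.0004
```

View pics/sidec7.png

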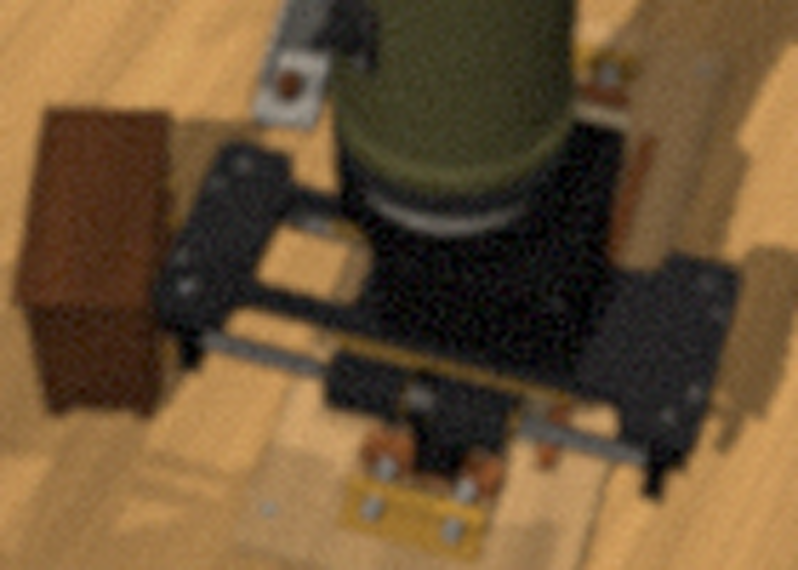

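View pics/wrist7.png

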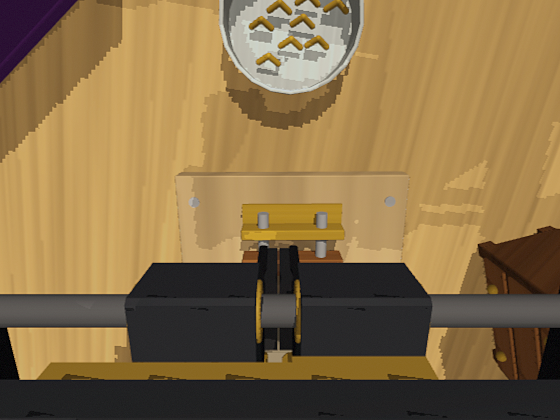

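The side view shows the finger end at (440,470), in front of and above the head. There's no force even though the reported z is below the head's top, so the 31 mm offset is confirmed. Now I'll push gently toward −y.

Call:
{"fn": "drive_tool", "kwargs": {
  "increments": [
    [[0,-0.1,0],[0,0,0]],
    [[0,-0.1,0],[0,0,0]],
    [[0,-0.1,0],[0,0,0]],
    [[0,-0.1,0],[0,0,0]],
    [[0,-0.1,0],[0,0,0]],
    [[0,-0.04,0],[0,0,0]],
    [[0,-0.04,0],[0,0,0]],
    [[0,-0.04,0],[0,0,0]],
    [[0,-0.04,0],[0,0,0]],
    [[0,-0.04,0],[0,0,0]]
  ]
}}

```text
time_s: 8.9
tool_pos: [0.4953, 0.0882, 0.0132]
tool_rot: [65.9, 90.0, 74.7]
force: [0.1, 2.0, -0.5]
grip_width: 0.0004
```

```bash
cat > look.py <<'E'
import sys
from h import *
from st import *
import cv2
st()
k=sys.argv[1]
fs=[]
for i in range(4):
    c=env.read_camera("top"); o=env.get_obs(); fs.append(o["force"][:2]@ey)
print("Fy mean of 4",np.mean(fs).round(2)); st()
cv2.imwrite(f"pics/top{k}.png",c["frame"][:,:,::-1])
a=cv2.imread(f"pics/top{k}.png")[180:285,205:375]; cv2.imwrite(f"pics/topc{k}.png",cv2.resize(a,None,fx=4.7,fy=4.7,interpolation=cv2.INTER_CUBIC))
E
python3 look.py 8
```

```text
t 8.9 slide x,y -0.0088 0.0845 z 0.0132 toolx [ 0.  0. -1.] tooly yaw 98.85 F x,y,z 0.37 1.99 -0.47 w 0.0004
Fy mean of 4 0.6
t 9.1 slide x,y -0.0088 0.0841 z 0.0132 toolx [ 0. -0. -1.] tooly yaw 98.82 F x,y,z -0.16 0.76 -0.69 w 0.0004
```

View pics/topc8.png

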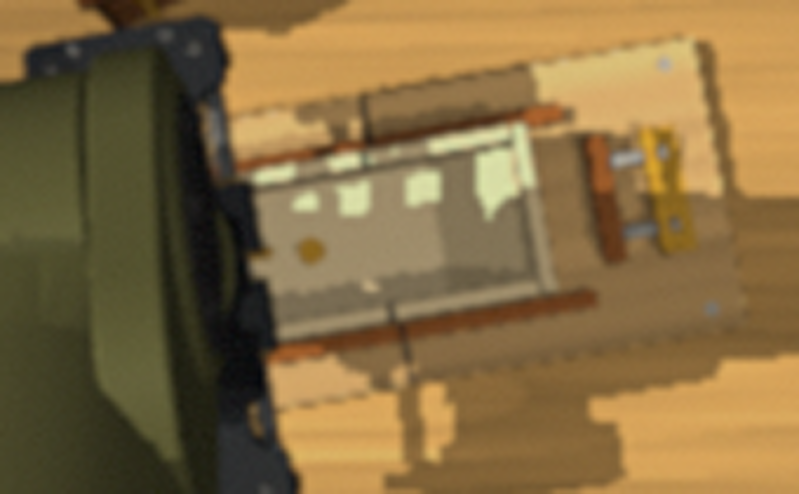

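The tub moved about 6 mm with roughly 2 N while sliding. Its plain-end rim is now at crop (525,124)-(554,292). I'll continue.

Call:
{"fn": "drive_tool", "kwargs": {
  "increments": [
    [[0,-0.05,0],[0,0,0]],
    [[0,-0.05,0],[0,0,0]],
    [[0,-0.05,0],[0,0,0]],
    [[0,-0.05,0],[0,0,0]],
    [[0,-0.05,0],[0,0,0]],
    [[0,-0.05,0],[0,0,0]],
    [[0,-0.05,0],[0,0,0]],
    [[0,-0.025,0],[0,0,0]]
  ]
}}

```text
time_s: 9.9
tool_pos: [0.4976, 0.0728, 0.0132]
tool_rot: [3.9, 90.0, 12.7]
force: [-0.4, 1.8, 1.1]
grip_width: 0.0007
```

```bash
python3 look.py 9
```

```text
t 9.9 slide x,y -0.0089 0.069 z 0.0132 toolx [ 0.  0. -1.] tooly yaw 98.8 F x,y,z -0.13 1.89 1.1 w 0.0007
Fy mean of 4 0.83
t 10.1 slide x,y -0.0089 0.0689 z 0.0132 toolx [ 0. -0. -1.] tooly yaw 98.81 F x,y,z 0.5 0.94 0.03 w 0.0005
```

View pics/topc9.png

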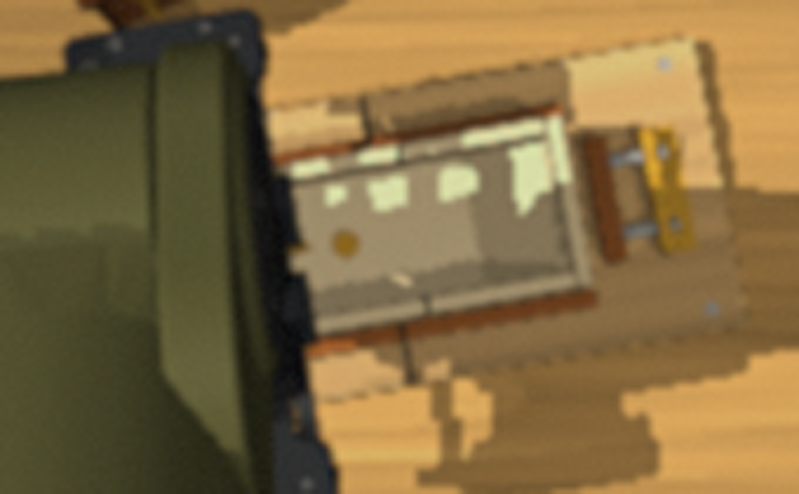

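Call:
{"fn": "drive_tool", "kwargs": {
  "increments": [
    [[0,-0.03,0],[0,0,0]],
    [[0,-0.03,0],[0,0,0]],
    [[0,-0.03,0],[0,0,0]],
    [[0,-0.02,0],[0,0,0]],
    [[0,-0.02,0],[0,0,0]],
    [[0,-0.02,0],[0,0,0]]
  ]
}}

```text
time_s: 10.7
tool_pos: [0.4985, 0.0671, 0.0132]
tool_rot: [51.9, 90.0, 60.7]
force: [-0.3, 1.7, -0.1]
grip_width: 0.0007
```

```bash
python3 look.py 10
```

```text
t 10.7 slide x,y -0.0089 0.0632 z 0.0132 toolx [ 0.  0. -1.] tooly yaw 98.82 F x,y,z -0.06 1.69 -0.13 w 0.0007
Fy mean of 4 1.09
t 10.9 slide x,y -0.0089 0.0631 z 0.0132 toolx [ 0. -0. -1.] tooly yaw 98.82 F x,y,z 0.64 1.26 0.62 w 0.0002
```

View pics/topc10.png

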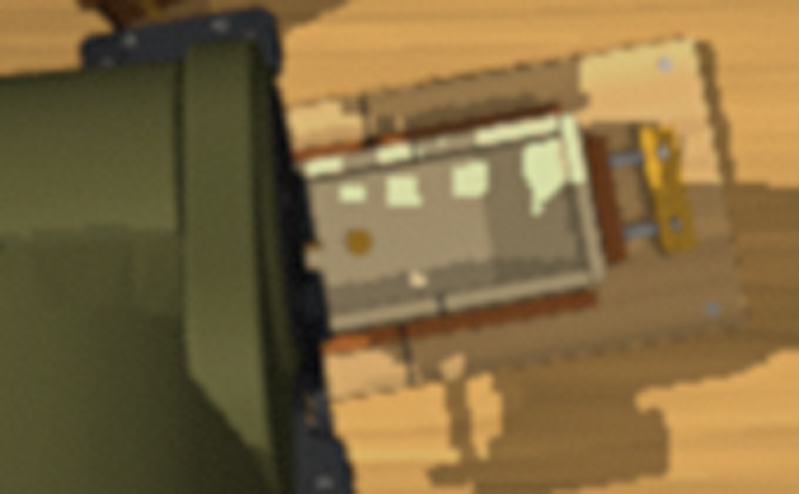

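Call:
{"fn": "drive_tool", "kwargs": {
  "increments": [
    [[0,-0.01,0],[0,0,0]],
    [[0,-0.01,0],[0,0,0]],
    [[0,-0.01,0],[0,0,0]],
    [[0,-0.01,0],[0,0,0]]
  ]
}}

```text
time_s: 11.3
tool_pos: [0.4987, 0.0656, 0.0132]
tool_rot: [63.4, 90.0, 72.2]
force: [-0.6, 1.1, 0.3]
grip_width: 0.0003
```

Call:
{"fn": "drive_tool", "kwargs": {
  "increments": [
    [[0,-0.01,0],[0,0,0]],
    [[0,-0.01,0],[0,0,0]],
    [[0,-0.01,0],[0,0,0]]
  ]
}}

```text
time_s: 11.6
tool_pos: [0.4989, 0.0643, 0.0132]
tool_rot: [33.5, 90.0, 42.3]
force: [-0.6, 0.9, -0.6]
grip_width: 0.0005
```

```bash
python3 look.py 11
```

```text
t 11.6 slide x,y -0.0089 0.0604 z 0.0132 toolx [ 0.  0. -1.] tooly yaw 98.82 F x,y,z -0.47 1.03 -0.59 w 0.0005
Fy mean of 4 1.11
t 11.8 slide x,y -0.0089 0.0604 z 0.0131 toolx [ 0. -0. -1.] tooly yaw 98.82 F x,y,z 0.17 1.06 -0.4 w 0.0005
```

View pics/topc11.png

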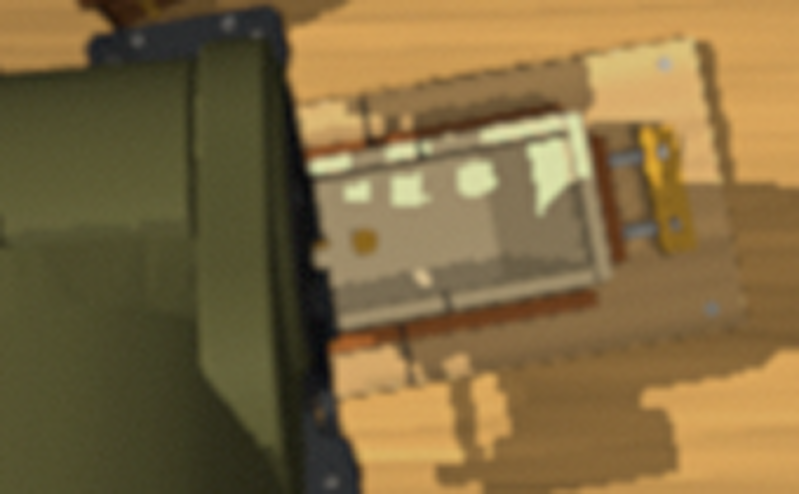

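Call:
{"fn": "drive_tool", "kwargs": {
  "increments": [
    [[0,-0.01,0],[0,0,0]],
    [[0,-0.01,0],[0,0,0]],
    [[0,-0.01,0],[0,0,0]]
  ]
}}

```text
time_s: 12.1
tool_pos: [0.4991, 0.0632, 0.0131]
tool_rot: [45.6, 90.0, 54.4]
force: [-0.1, 1.7, 0.0]
grip_width: 0.0005
```

Call:
{"fn": "drive_tool", "kwargs": {
  "increments": [
    [[0,-0.01,0],[0,0,0]],
    [[0,-0.01,0],[0,0,0]]
  ]
}}

```text
time_s: 12.3
tool_pos: [0.4992, 0.063, 0.0132]
tool_rot: [73.4, 90.0, 82.3]
force: [-0.2, 3.0, -0.1]
grip_width: 0.0006
```

```bash
python3 look.py 12
```

```text
t 12.3 slide x,y -0.0088 0.0591 z 0.0132 toolx [ 0.     0.001 -1.   ] tooly yaw 98.84 F x,y,z 0.26 3.02 -0.11 w 0.0006
Fy mean of 4 3.21
t 12.5 slide x,y -0.0088 0.059 z 0.0132 toolx [ 0.     0.001 -1.   ] tooly yaw 98.85 F x,y,z 0.81 3.86 0.33 w 0.0006
```

Call:
{"fn": "drive_tool", "kwargs": {
  "increments": [
    [[0,-0.01,0],[0,0,0]],
    [[0,0,0],[0,0,0]],
    [[0,0,0],[0,0,0]]
  ]
}}

```text
time_s: 12.8
tool_pos: [0.4994, 0.0629, 0.0133]
tool_rot: [66.2, 89.9, 75.1]
force: [-0.5, 5.4, -0.6]
grip_width: 0.0005
```

```bash
python3 look.py 13
```

```text
t 12.8 slide x,y -0.0087 0.059 z 0.0133 toolx [ 0.     0.001 -1.   ] tooly yaw 98.85 F x,y,z 0.36 5.42 -0.63 w 0.0005
Fy mean of 4 5.33
t 13.0 slide x,y -0.0086 0.059 z 0.0133 toolx [ 0.     0.001 -1.   ] tooly yaw 98.85 F x,y,z 1.06 5.94 0.17 w 0.0003
```

View pics/topc13.png

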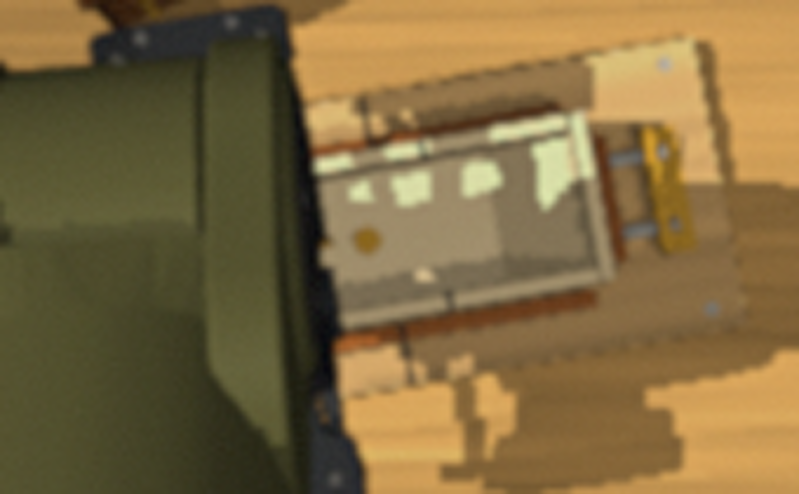

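Bearing on the plain-end stop is confirmed: about 5.4 N with the TCP stalled at slide y=0.059, against about 1.5 N while sliding. Next I'll back off, go up and over, and come down at the plain end.

Call:
{"fn": "drive_tool", "kwargs": {
  "increments": [
    [[0,0.1,0],[0,0,0]],
    [[0,0.3,0],[0,0,0]],
    [[-0.3,0,0],[0,0,0]],
    [[-0.8,0,0],[0,0,0]],
    [[-0.8,0,0],[0,0,0]],
    [[-0.3,-0.2,0],[0,0,0]],
    [[0,-0.8,0],[0,0,0]],
    [[0,-0.9,0],[0,0,0]],
    [[0,-0.9,0],[0,0,0]],
    [[0,-0.9,0],[0,0,0]]
  ]
}}

```text
time_s: 14.0
tool_pos: [0.5193, -0.0705, 0.1014]
tool_rot: [-63.1, 90.0, -54.3]
force: [1.4, 0.6, -0.2]
grip_width: 0.0003
```

Call:
{"fn": "drive_tool", "kwargs": {
  "increments": [
    [[0,-0.7,0],[0,0,0]],
    [[0,-0.5,0],[0,0,0]],
    [[0,0,0],[0,0,0]],
    [[0,0,0],[0,0,0]]
  ]
}}

```text
time_s: 14.4
tool_pos: [0.5264, -0.1161, 0.101]
tool_rot: [161.0, 90.0, 169.8]
force: [-0.2, -0.5, 0.2]
grip_width: 0.0006
```

```bash
python3 look.py 14
python3 - <<'E'
from h import *
from st import *
import cv2
c=env.read_camera("side"); cv2.imwrite("pics/side14.png",c["frame"][:,:,::-1])
c=env.read_camera("wrist"); cv2.imwrite("pics/wrist14.png",c["frame"][:,:,::-1])
E
```

```text
t 14.4 slide x,y -0.0095 -0.1221 z 0.101 toolx [-0.001  0.    -1.   ] tooly yaw 98.75 F x,y,z -0.29 -0.49 0.19 w 0.0006
Fy mean of 4 0.33
t 14.6 slide x,y -0.0088 -0.1204 z 0.1011 toolx [-0.     0.001 -1.   ] tooly yaw 98.96 F x,y,z 0.98 -0.2 -0.04 w 0.0006
```

View pics/topc14.png

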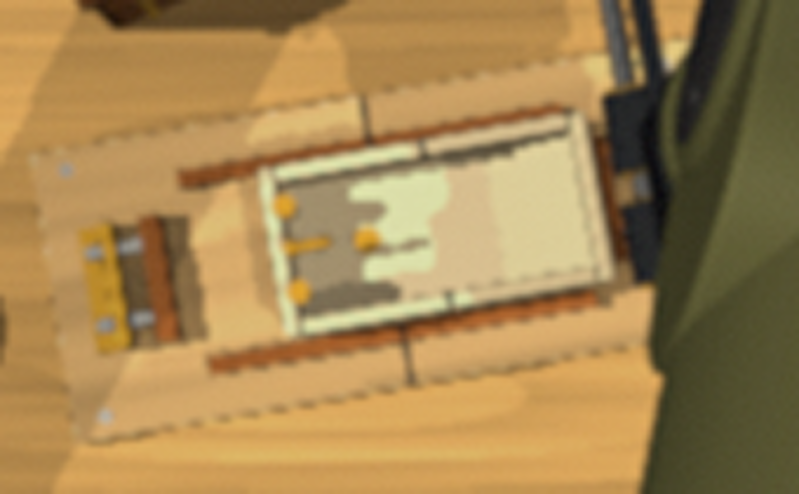

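View pics/side14.png

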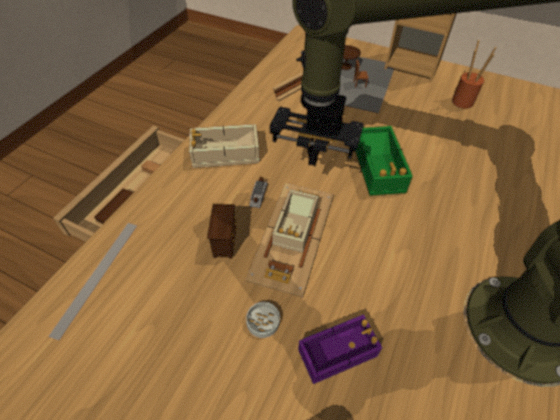

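View pics/wrist14.png

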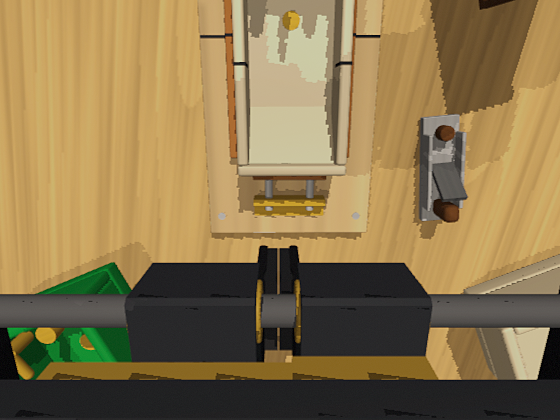

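Run:
```python
from h import *
from st import *
c=env.read_camera("top")
f=lambda x,y:(205+(x+.5)/4.7-.5,180+(y+.5)/4.7-.5)
S=lambda X:(((X[:2]-M)@ex).round(4),((X[:2]-M)@ey).round(4))
for p,z in [((423,150),.06),((449,300),.06),((363,95),.012),((411,384),.012)]: print(S(ray(c,f(*p),z)))
for p in [(389,292),(420,335),(477,238),(508,275)]: print("green",S(ray(c,p,.07)))
for p in [(302,167),(343,153),(346,168),(304,179)]: print("plane",S(ray(c,p,.03)))
st()
```

```text
(np.float64(0.0318), np.float64(-0.0217))
(np.float64(-0.0318), np.float64(-0.0215))
(np.float64(0.0651), np.float64(-0.0003))
(np.float64(-0.0641), np.float64(0.0006))
green (np.float64(-0.1513), np.float64(-0.1716))
green (np.float64(-0.2391), np.float64(-0.2132))
green (np.float64(-0.0796), np.float64(-0.3567))
green (np.float64(-0.158), np.float64(-0.399))
plane (np.float64(0.1227), np.float64(-0.053))
plane (np.float64(0.1368), np.float64(-0.1413))
plane (np.float64(0.1049), np.float64(-0.1416))
plane (np.float64(0.0973), np.float64(-0.0527))
t 14.75 slide x,y -0.0088 -0.121 z 0.1011 toolx [-0.  0. -1.] tooly yaw 98.91 F x,y,z 0.64 0.1 0.08 w 0.0007
```

Call:
{"fn": "drive_tool", "kwargs": {
  "increments": [
    [[0.5,0,0],[0,0,0]],
    [[0.7,0,0],[0,0,0]],
    [[0.6,0,0],[0,0,0]],
    [[0.3,0,0],[0,0,0]],
    [[0.1,0,0],[0,0,0]],
    [[0,0,0],[0,0,0]],
    [[0,0,0],[0,0,0]]
  ]
}}

```text
time_s: 15.45
tool_pos: [0.5279, -0.116, 0.0142]
tool_rot: [-9.5, 89.9, -0.7]
force: [1.0, 0.2, -0.4]
grip_width: 0.0005
```

```bash
python3 st.py
```

```text
t 15.45 slide x,y -0.008 -0.1222 z 0.0142 toolx [ 0.002 -0.    -1.   ] tooly yaw 98.83 F x,y,z 1.05 0.07 -0.37 w 0.0005
```

Call:
{"fn": "drive_tool", "kwargs": {
  "increments": [
    [[0,0.1,0],[0,0,0]],
    [[0,0.1,0],[0,0,0]],
    [[0,0.1,0],[0,0,0]],
    [[0,0.1,0],[0,0,0]],
    [[0,0.05,0],[0,0,0]],
    [[0,0.05,0],[0,0,0]],
    [[0,0.05,0],[0,0,0]],
    [[0,0.05,0],[0,0,0]],
    [[0,0.05,0],[0,0,0]],
    [[0,0.05,0],[0,0,0]]
  ]
}}

```text
time_s: 16.45
tool_pos: [0.5227, -0.0883, 0.0132]
tool_rot: [-36.5, 90.0, -27.7]
force: [-0.1, -1.1, 0.0]
grip_width: 0.0005
```

```bash
python3 look.py 15
```

```text
t 16.45 slide x,y -0.0089 -0.094 z 0.0132 toolx [ 0. -0. -1.] tooly yaw 98.8 F x,y,z -0.24 -1.09 0.01 w 0.0005
Fy mean of 4 -0.61
t 16.65 slide x,y -0.0089 -0.0936 z 0.0132 toolx [-0.  0. -1.] tooly yaw 98.83 F x,y,z 0.25 -0.37 0.88 w 0.0008
```

View pics/topc15.png

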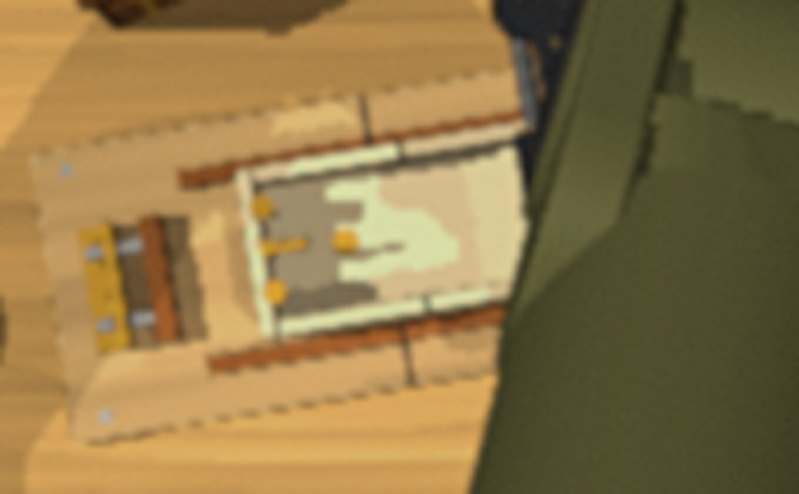

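The tub is sliding, with its middle now about 12 mm short of the mark. I'll continue.

Call:
{"fn": "drive_tool", "kwargs": {
  "increments": [
    [[0,0.06,0],[0,0,0]],
    [[0,0.06,0],[0,0,0]],
    [[0,0.06,0],[0,0,0]],
    [[0,0.06,0],[0,0,0]],
    [[0,0.06,0],[0,0,0]],
    [[0,0.06,0],[0,0,0]],
    [[0,0.06,0],[0,0,0]],
    [[0,0.06,0],[0,0,0]],
    [[0,0.06,0],[0,0,0]],
    [[0,0.04,0],[0,0,0]]
  ]
}}

```text
time_s: 17.65
tool_pos: [0.519, -0.065, 0.0131]
tool_rot: [78.0, 90.0, 86.8]
force: [0.1, -1.8, 0.1]
grip_width: 0.0004
```

```bash
python3 look.py 16
```

```text
t 17.65 slide x,y -0.009 -0.0704 z 0.0131 toolx [ 0.  0. -1.] tooly yaw 98.83 F x,y,z -0.17 -1.8 0.06 w 0.0004
Fy mean of 4 -0.63
t 17.85 slide x,y -0.009 -0.0702 z 0.0131 toolx [-0.     0.001 -1.   ] tooly yaw 98.84 F x,y,z 0.79 -0.57 0.7 w 0.0007
```

View pics/topc16.png

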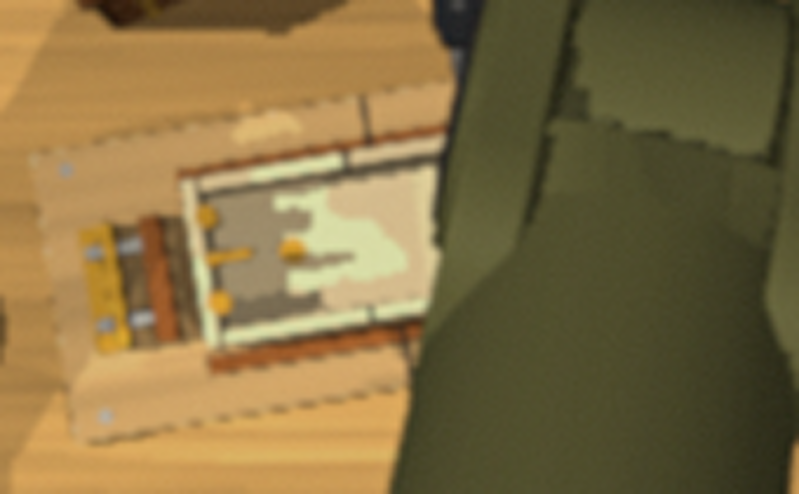

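Call:
{"fn": "drive_tool", "kwargs": {
  "increments": [
    [[0,0.03,0],[0,0,0]],
    [[0,0.03,0],[0,0,0]],
    [[0,0.03,0],[0,0,0]],
    [[0,0.03,0],[0,0,0]],
    [[0,0.03,0],[0,0,0]],
    [[0,0.03,0],[0,0,0]],
    [[0,0.02,0],[0,0,0]],
    [[0,0.02,0],[0,0,0]]
  ]
}}

```text
time_s: 18.65
tool_pos: [0.5176, -0.0564, 0.0131]
tool_rot: [124.2, 90.0, 133.0]
force: [-0.6, -0.5, -0.6]
grip_width: 0.0006
```

```bash
python3 look.py 17
```

```text
t 18.65 slide x,y -0.009 -0.0618 z 0.0131 toolx [-0.  0. -1.] tooly yaw 98.83 F x,y,z -0.66 -0.39 -0.58 w 0.0006
Fy mean of 4 -1.09
t 18.85 slide x,y -0.0089 -0.0617 z 0.0132 toolx [-0.  0. -1.] tooly yaw 98.83 F x,y,z 1.32 -1.41 -0.46 w 0.0005
```

View pics/topc17.png

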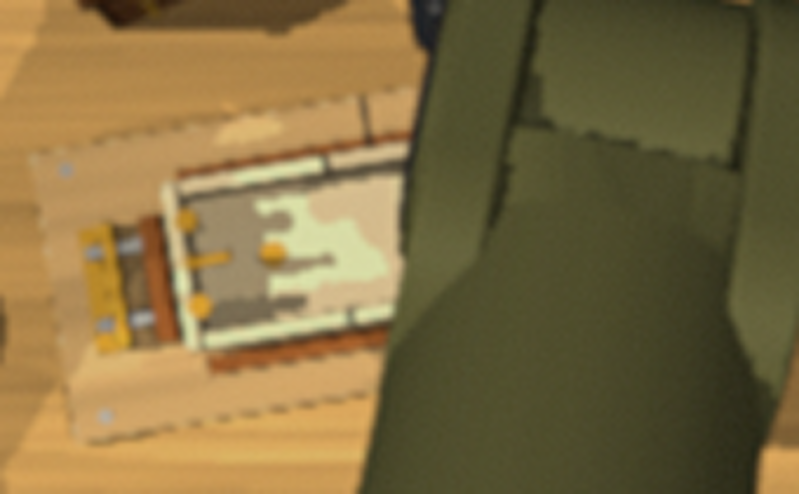

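Call:
{"fn": "drive_tool", "kwargs": {
  "increments": [
    [[0,0.015,0],[0,0,0]],
    [[0,0.015,0],[0,0,0]],
    [[0,0.01,0],[0,0,0]],
    [[0,0.01,0],[0,0,0]],
    [[0,0.01,0],[0,0,0]]
  ]
}}

```text
time_s: 19.35
tool_pos: [0.5174, -0.0542, 0.0132]
tool_rot: [-13.8, 90.0, -5.0]
force: [-1.2, -0.7, -1.1]
grip_width: 0.0001
```

Call:
{"fn": "drive_tool", "kwargs": {
  "increments": [
    [[0,0.01,0],[0,0,0]],
    [[0,0.01,0],[0,0,0]],
    [[0,0.01,0],[0,0,0]]
  ]
}}

```text
time_s: 19.65
tool_pos: [0.5172, -0.053, 0.0132]
tool_rot: [2.5, 90.0, 11.3]
force: [0.3, -1.3, -1.0]
grip_width: 0.0006
```

```bash
python3 look.py 18
```

```text
t 19.65 slide x,y -0.0089 -0.0583 z 0.0132 toolx [ 0.  0. -1.] tooly yaw 98.82 F x,y,z 0.05 -1.29 -1.0 w 0.0006
Fy mean of 4 -1.15
t 19.85 slide x,y -0.0089 -0.0582 z 0.0132 toolx [ 0.  0. -1.] tooly yaw 98.83 F x,y,z 0.63 -1.35 0.01 w 0.0009
```

Call:
{"fn": "drive_tool", "kwargs": {
  "increments": [
    [[0,0.01,0],[0,0,0]],
    [[0,0.01,0],[0,0,0]],
    [[0,0.01,0],[0,0,0]],
    [[0,0.01,0],[0,0,0]]
  ]
}}

```text
time_s: 20.25
tool_pos: [0.5169, -0.0514, 0.0132]
tool_rot: [12.4, 90.0, 21.2]
force: [0.5, -1.1, 0.5]
grip_width: 0.0004
```

Call:
{"fn": "drive_tool", "kwargs": {
  "increments": [
    [[0,0.01,0],[0,0,0]],
    [[0,0.01,0],[0,0,0]]
  ]
}}

```text
time_s: 20.45
tool_pos: [0.5168, -0.0506, 0.0132]
tool_rot: [10.4, 90.0, 19.2]
force: [0.0, -1.2, -0.1]
grip_width: 0.0005
```

```bash
python3 look.py 19
```

```text
t 20.45 slide x,y -0.0089 -0.0559 z 0.0132 toolx [ 0.  0. -1.] tooly yaw 98.82 F x,y,z -0.14 -1.2 -0.12 w 0.0005
Fy mean of 4 -1.03
t 20.65 slide x,y -0.0089 -0.0558 z 0.0132 toolx [ 0.  0. -1.] tooly yaw 98.83 F x,y,z -0.04 -1.81 -1.04 w 0.0006
```

View pics/topc19.png

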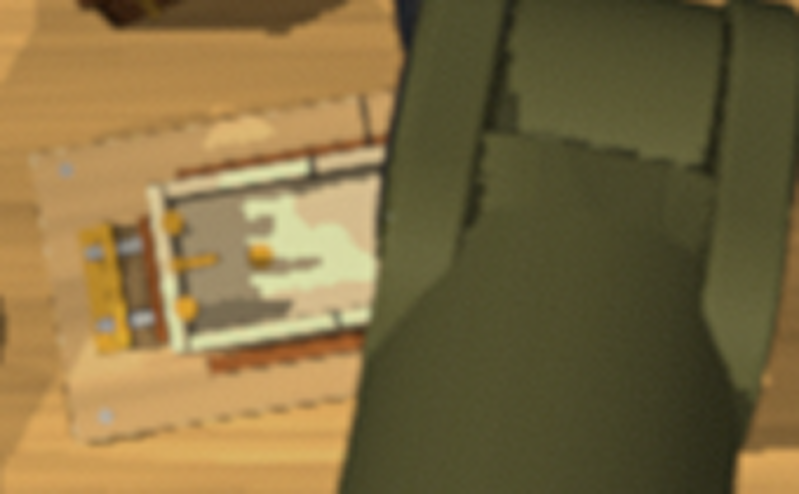

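Still sliding at about 1.2 N, with the rim now nearly over the head. I'll continue in 0.4 mm rows.

Call:
{"fn": "drive_tool", "kwargs": {
  "increments": [
    [[0,0.01,0],[0,0,0]],
    [[0,0.01,0],[0,0,0]],
    [[0,0.01,0],[0,0,0]]
  ]
}}

```text
time_s: 20.95
tool_pos: [0.5168, -0.0502, 0.0132]
tool_rot: [-63.8, 89.9, -55.0]
force: [0.9, -3.2, -0.2]
grip_width: 0.0005
```

Call:
{"fn": "drive_tool", "kwargs": {
  "increments": [
    [[0,0.01,0],[0,0,0]],
    [[0,0.01,0],[0,0,0]]
  ]
}}

```text
time_s: 21.15
tool_pos: [0.517, -0.0501, 0.0134]
tool_rot: [-60.9, 89.9, -52.2]
force: [1.4, -6.0, 0.2]
grip_width: 0.0006
```

```bash
python3 look.py 20
```

```text
t 21.15 slide x,y -0.0086 -0.0554 z 0.0134 toolx [ 0.001 -0.002 -1.   ] tooly yaw 98.78 F x,y,z 0.5 -6.16 0.16 w 0.0006
Fy mean of 4 -5.53
t 21.35 slide x,y -0.0086 -0.0553 z 0.0134 toolx [ 0.001 -0.001 -1.   ] tooly yaw 98.78 F x,y,z 0.57 -5.03 -0.1 w 0.0005
```

The tap-end stop is confirmed: about 5.5 N, stalled at slide y=−0.0554. Now I'll back off, go over, and come down off the tap end.

Call:
{"fn": "drive_tool", "kwargs": {
  "increments": [
    [[0,-0.1,0],[0,0,0]],
    [[0,-0.3,0],[0,0,0]],
    [[-0.3,0,0],[0,0,0]],
    [[-0.8,0,0],[0,0,0]],
    [[-0.8,0,0],[0,0,0]],
    [[-0.3,0.2,0],[0,0,0]],
    [[0,0.8,0],[0,0,0]],
    [[0,0.9,0],[0,0,0]],
    [[0,0.9,0],[0,0,0]],
    [[0,0.9,0],[0,0,0]]
  ]
}}

```text
time_s: 22.35
tool_pos: [0.4953, 0.0839, 0.1013]
tool_rot: [99.5, 89.9, 108.4]
force: [0.3, 0.8, -0.0]
grip_width: 0.0006
```

Call:
{"fn": "drive_tool", "kwargs": {
  "increments": [
    [[0,0.8,0],[0,0,0]],
    [[0,0.5,0],[0,0,0]],
    [[0,0,0],[0,0,0]],
    [[0,0,0],[0,0,0]],
    [[0,0,0],[0,0,0]]
  ]
}}

```text
time_s: 22.85
tool_pos: [0.4883, 0.1318, 0.1012]
tool_rot: [-116.2, 90.0, -107.5]
force: [0.4, -0.2, -0.5]
grip_width: 0.0004
```

```bash
python3 look.py 21
```

```text
t 22.85 slide x,y -0.009 0.1287 z 0.1012 toolx [-0. -0. -1.] tooly yaw 98.71 F x,y,z 0.37 -0.28 -0.49 w 0.0004
Fy mean of 4 -0.37
t 23.05 slide x,y -0.0088 0.129 z 0.1012 toolx [ 0.  0. -1.] tooly yaw 98.71 F x,y,z -0.01 -0.16 -0.42 w 0.0006
```

View pics/topc21.png

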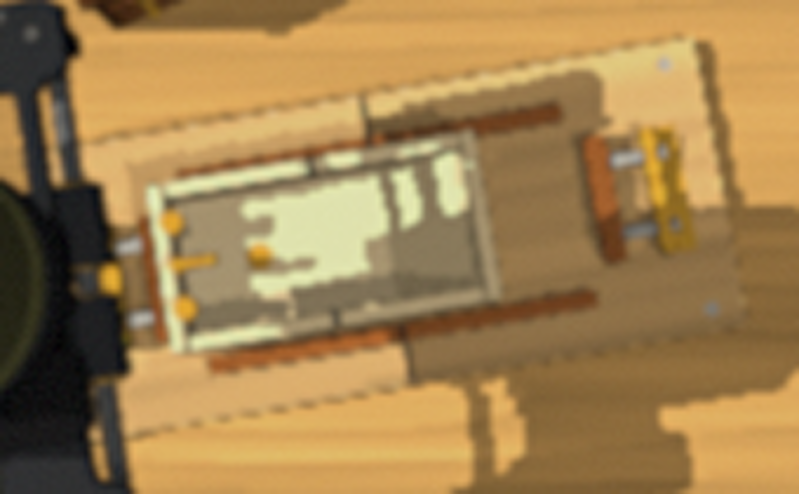

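Call:
{"fn": "drive_tool", "kwargs": {
  "increments": [
    [[0.5,0,0],[0,0,0]],
    [[0.7,0,0],[0,0,0]],
    [[0.6,0,0],[0,0,0]],
    [[0.3,0,0],[0,0,0]],
    [[0.1,0,0],[0,0,0]],
    [[0,0,0],[0,0,0]],
    [[0,0,0],[0,0,0]]
  ]
}}

```text
time_s: 23.75
tool_pos: [0.4892, 0.1334, 0.0142]
tool_rot: [18.0, 89.9, 26.8]
force: [0.3, -0.2, -0.1]
grip_width: 0.0005
```

```bash
python3 look.py 22
```

```text
t 23.75 slide x,y -0.0078 0.1301 z 0.0142 toolx [ 0.002  0.001 -1.   ] tooly yaw 98.81 F x,y,z 0.32 -0.21 -0.07 w 0.0005
Fy mean of 4 0.02
t 23.95 slide x,y -0.0082 0.1303 z 0.014 toolx [ 0.001  0.001 -1.   ] tooly yaw 98.83 F x,y,z -0.21 0.55 0.23 w 0.0003
```

Call:
{"fn": "drive_tool", "kwargs": {
  "increments": [
    [[0,-0.1,0],[0,0,0]],
    [[0,-0.1,0],[0,0,0]],
    [[0,-0.1,0],[0,0,0]],
    [[0,-0.1,0],[0,0,0]],
    [[0,-0.1,0],[0,0,0]],
    [[0,-0.05,0],[0,0,0]],
    [[0,-0.05,0],[0,0,0]],
    [[0,-0.05,0],[0,0,0]],
    [[0,-0.05,0],[0,0,0]],
    [[0,-0.05,0],[0,0,0]]
  ]
}}

```text
time_s: 24.95
tool_pos: [0.4927, 0.1038, 0.0132]
tool_rot: [93.0, 90.0, 101.8]
force: [-1.4, 1.2, 0.6]
grip_width: 0.0003
```

Call:
{"fn": "drive_tool", "kwargs": {
  "increments": [
    [[0,-0.05,0],[0,0,0]],
    [[0,-0.05,0],[0,0,0]],
    [[0,-0.05,0],[0,0,0]],
    [[0,-0.05,0],[0,0,0]],
    [[0,-0.05,0],[0,0,0]],
    [[0,-0.03,0],[0,0,0]],
    [[0,0,0],[0,0,0]]
  ]
}}

```text
time_s: 25.65
tool_pos: [0.4946, 0.092, 0.0132]
tool_rot: [-77.9, 90.0, -69.1]
force: [0.2, 0.9, -0.4]
grip_width: 0.0005
```

```bash
python3 look.py 23
python3 - <<'E'
from h import *
import cv2
c=env.read_camera("top"); 
a=cv2.cvtColor(c["frame"],cv2.COLOR_RGB2BGR)[195:265,255:325]; cv2.imwrite("pics/topd23.png",cv2.resize(a,None,fx=8,fy=8,interpolation=cv2.INTER_CUBIC))
E
```

```text
t 25.65 slide x,y -0.0089 0.0884 z 0.0132 toolx [ 0. -0. -1.] tooly yaw 98.8 F x,y,z 0.3 0.87 -0.41 w 0.0005
Fy mean of 4 -0.19
t 25.85 slide x,y -0.0088 0.0886 z 0.0132 toolx [ 0. -0. -1.] tooly yaw 98.82 F x,y,z -0.12 -1.15 -0.2 w 0.0006
```

View pics/topd23.png

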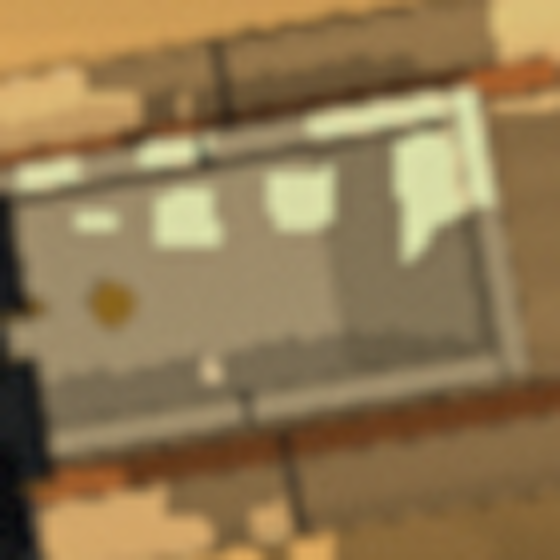

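```bash
cat > m.py <<'E'
from h import *
from st import *
def meas(pts,x0=255,y0=195,k=8.):
    c=env.read_camera("top"); f=lambda p:(x0+(p[0]+.5)/k-.5,y0+(p[1]+.5)/k-.5)
    for p,z in pts:
        X=ray(c,f(p),z); print(p,z,((X[:2]-M)@ex).round(4),((X[:2]-M)@ey).round(4))
E
python3 - <<'E'
from m import *
meas([((204,153),.06),((247,405),.06),((216,45),.012),((226,120),.012),((288,440),.012),((305,525),.012)])
E
```

```text
(204, 153) 0.06 0.0325 0.0073
(247, 405) 0.06 -0.0302 0.0074
(216, 45) 0.012 0.0644 0.0004
(226, 120) 0.012 0.0446 0.0012
(288, 440) 0.012 -0.0399 -0.0005
(305, 525) 0.012 -0.0621 -0.0011
```

Tub middle is at +7.4 mm relative to the mark. I'll go another 6 mm.

Call:
{"fn": "drive_tool", "kwargs": {
  "increments": [
    [[0,-0.03,0],[0,0,0]],
    [[0,-0.03,0],[0,0,0]],
    [[0,-0.03,0],[0,0,0]],
    [[0,-0.03,0],[0,0,0]],
    [[0,-0.03,0],[0,0,0]],
    [[0,0,0],[0,0,0]]
  ]
}}

```text
time_s: 26.55
tool_pos: [0.4955, 0.0862, 0.0132]
tool_rot: [-37.6, 90.0, -28.8]
force: [-0.5, 1.4, 0.3]
grip_width: 0.0005
```

```bash
python3 look.py 24
python3 - <<'E'
from h import *
import cv2
c=env.read_camera("top"); 
a=cv2.cvtColor(c["frame"],cv2.COLOR_RGB2BGR)[195:265,255:325]; cv2.imwrite("pics/topd24.png",cv2.resize(a,None,fx=8,fy=8,interpolation=cv2.INTER_CUBIC))
c=env.read_camera("side"); 
a=cv2.cvtColor(c["frame"],cv2.COLOR_RGB2BGR)[190:270,255:335]; cv2.imwrite("pics/sided24.png",cv2.resize(a,None,fx=7,fy=7,interpolation=cv2.INTER_CUBIC))
E
```

```text
t 26.55 slide x,y -0.0089 0.0826 z 0.0132 toolx [ 0. -0. -1.] tooly yaw 98.8 F x,y,z -0.32 1.5 0.28 w 0.0005
Fy mean of 4 0.58
t 26.75 slide x,y -0.0089 0.0826 z 0.0132 toolx [ 0. -0. -1.] tooly yaw 98.82 F x,y,z -0.29 -0.0 0.28 w 0.0006
```

View pics/topd24.png

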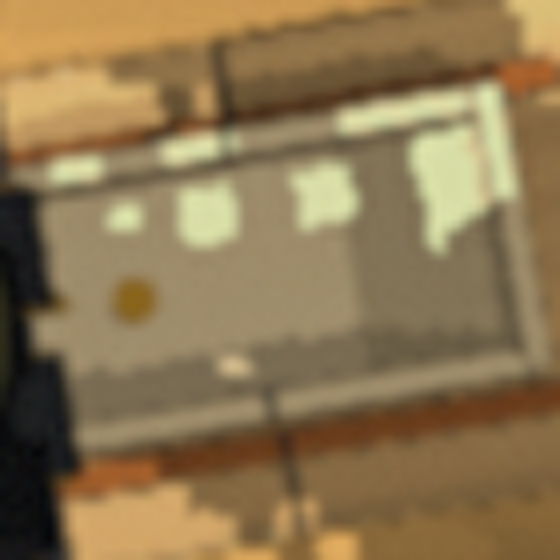

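View pics/sided24.png

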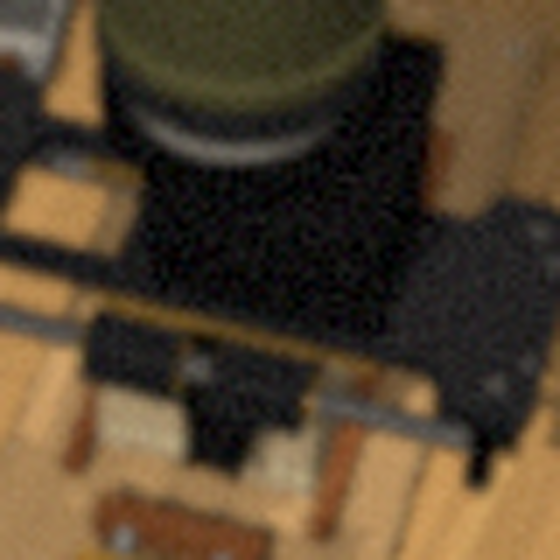

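Run:
```python
from m import *
meas([((229,143),.06),((269,395),.06),((216,45),.012),((228,120),.012),((288,440),.012),((303,525),.012)])
```

```text
(229, 143) 0.06 0.0338 0.0008
(269, 395) 0.06 -0.0288 0.0017
(216, 45) 0.012 0.0644 0.0004
(228, 120) 0.012 0.0445 0.0006
(288, 440) 0.012 -0.0399 -0.0005
(303, 525) 0.012 -0.062 -0.0006
```

Call:
{"fn": "drive_tool", "kwargs": {
  "increments": [
    [[0,-0.012,0],[0,0,0]],
    [[0,-0.012,0],[0,0,0]],
    [[0,-0.012,0],[0,0,0]],
    [[0,0,0],[0,0,0]]
  ]
}}

```text
time_s: 27.3
tool_pos: [0.4957, 0.0852, 0.0132]
tool_rot: [80.0, 90.0, 88.9]
force: [-0.4, 1.6, 0.3]
grip_width: 0.0008
```

```bash
python3 st.py
```

```text
t 27.3 slide x,y -0.0089 0.0815 z 0.0132 toolx [ 0.  0. -1.] tooly yaw 98.83 F x,y,z -0.13 1.66 0.25 w 0.0008
```

Call:
{"fn": "drive_tool", "kwargs": {
  "increments": [
    [[0,0.1,0],[0,0,0]],
    [[0,0.5,0],[0,0,0]],
    [[0,0.4,0],[0,0,0]],
    [[-0.3,0,0],[0,0,0]],
    [[-0.8,0,0],[0,0,0]],
    [[-0.9,0.5,0],[0,0,0]],
    [[-0.3,0.9,0],[0,0,0]],
    [[0,0.9,0],[0,0,0]],
    [[0,0.5,0],[0,0,0]],
    [[0,0,0],[0,0,0]]
  ]
}}

```text
time_s: 28.3
tool_pos: [0.472, 0.238, 0.1061]
tool_rot: [36.4, 89.9, 45.5]
force: [-0.0, -0.6, 0.6]
grip_width: 0.0005
```

```bash
python3 look.py 25
python3 - <<'E'
from h import *
import cv2
c=env.read_camera("top"); 
a=cv2.cvtColor(c["frame"],cv2.COLOR_RGB2BGR)[195:265,255:325]; cv2.imwrite("pics/topd25.png",cv2.resize(a,None,fx=8,fy=8,interpolation=cv2.INTER_CUBIC))
c=env.read_camera("side"); 
cv2.imwrite("pics/side25.png",cv2.cvtColor(c["frame"],cv2.COLOR_RGB2BGR))
a=cv2.cvtColor(c["frame"],cv2.COLOR_RGB2BGR)[190:270,255:335]; cv2.imwrite("pics/sided25.png",cv2.resize(a,None,fx=7,fy=7,interpolation=cv2.INTER_CUBIC))
E
```

```text
t 28.3 slide x,y -0.0088 0.2362 z 0.1061 toolx [ 0.001  0.001 -1.   ] tooly yaw 99.09 F x,y,z -0.11 -0.6 0.62 w 0.0005
Fy mean of 4 -0.39
t 28.5 slide x,y -0.0084 0.231 z 0.1054 toolx [ 0.    -0.001 -1.   ] tooly yaw 98.66 F x,y,z -0.54 -0.91 0.74 w 0.0003
```

View pics/topd25.png

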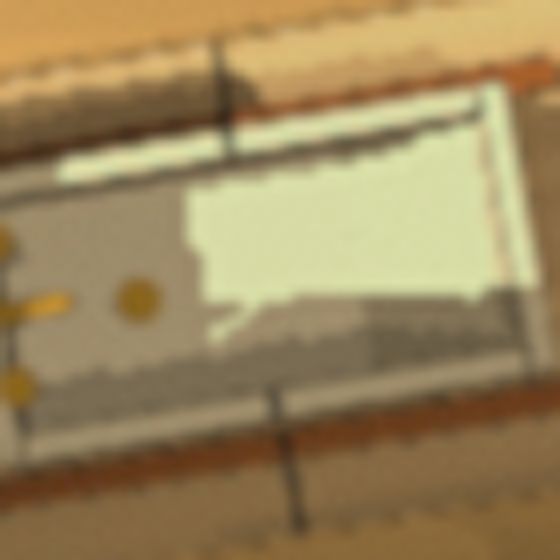

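View pics/sided25.png

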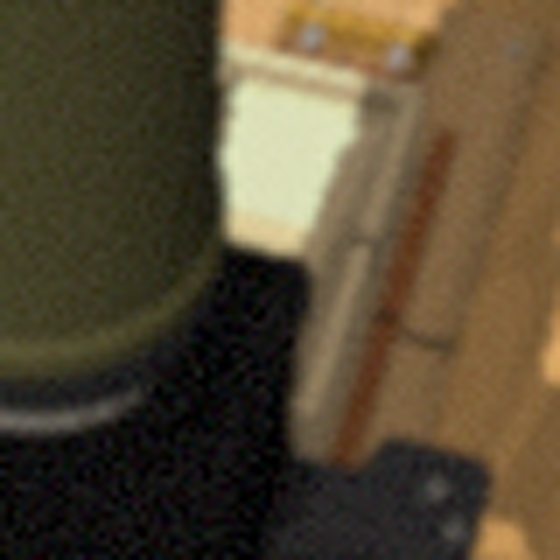

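Call:
{"fn": "drive_tool", "kwargs": {
  "increments": [
    [[-0.5,0.5,0],[0,0,0]],
    [[-0.5,0.9,0],[0,0,0]],
    [[-0.5,0.9,0],[0,0,0]],
    [[-0.5,0.9,0],[0,0,0]],
    [[-0.3,0.9,0],[0,0,0]],
    [[0,0.5,0],[0,0,0]],
    [[0,0,0],[0,0,0]],
    [[0,0,0],[0,0,0]]
  ]
}}

```text
time_s: 29.4
tool_pos: [0.4446, 0.415, 0.1959]
tool_rot: [-112.1, 89.8, -103.4]
force: [0.4, -0.3, 0.0]
grip_width: 0.0007
```

```bash
python3 look.py 26
python3 - <<'E'
from h import *
import cv2
c=env.read_camera("top"); 
a=cv2.cvtColor(c["frame"],cv2.COLOR_RGB2BGR)[195:265,255:325]; cv2.imwrite("pics/topd26.png",cv2.resize(a,None,fx=8,fy=8,interpolation=cv2.INTER_CUBIC))
c=env.read_camera("side"); 
cv2.imwrite("pics/side26.png",cv2.cvtColor(c["frame"],cv2.COLOR_RGB2BGR))
a=cv2.cvtColor(c["frame"],cv2.COLOR_RGB2BGR)[190:270,255:335]; cv2.imwrite("pics/sided26.png",cv2.resize(a,None,fx=7,fy=7,interpolation=cv2.INTER_CUBIC))
E
```

```text
t 29.4 slide x,y -0.0086 0.4152 z 0.1959 toolx [-0.001 -0.003 -1.   ] tooly yaw 98.74 F x,y,z 0.33 -0.39 0.0 w 0.0007
Fy mean of 4 0.06
t 29.6 slide x,y -0.0082 0.4152 z 0.1969 toolx [-0.    -0.001 -1.   ] tooly yaw 98.65 F x,y,z -0.43 0.96 0.53 w 0.0006
```

View pics/topd26.png

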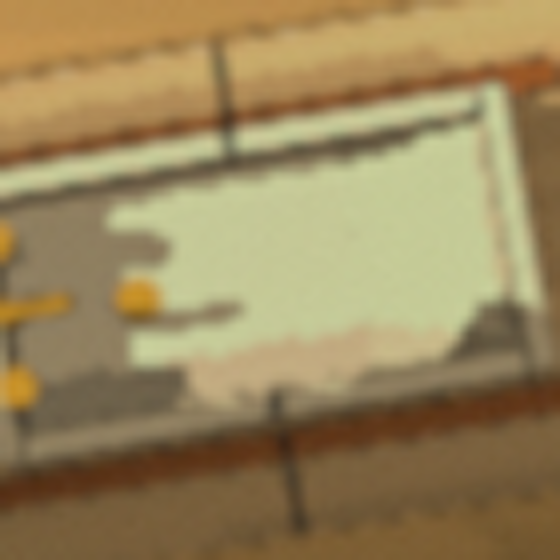

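View pics/sided26.png

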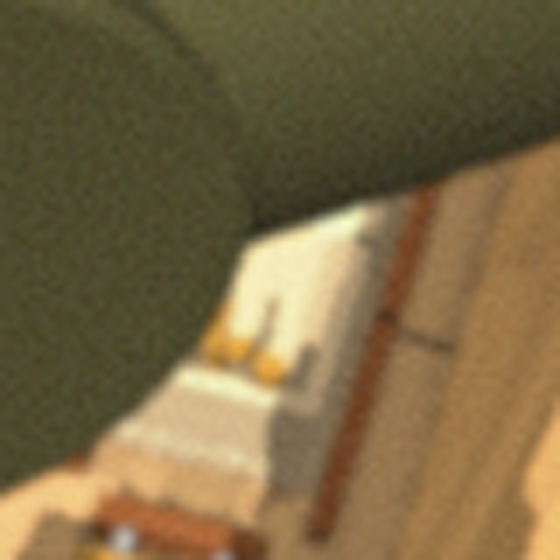

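View pics/top26.png

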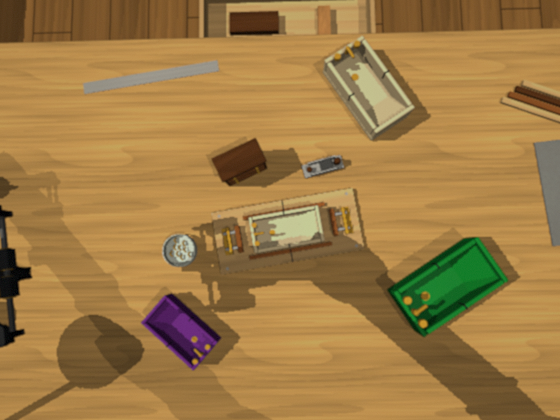

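Run:
```python
from m import *
meas([((231,147),.06),((273,400),.06),((216,45),.012),((222,95),.012),((293,470),.012),((302,525),.012)])
s=env.read_camera("side")
for p,z in [((375,239),.06),((388,318),.02),((405,328),.012),((450,347),.012)]:
    X=ray(s,(255+(p[0]+.5)/7-.5,190+(p[1]+.5)/7-.5),z); print("side26",p,((X[:2]-M)@ex).round(4),((X[:2]-M)@ey).round(4))
for p,z in [((362,242),.06),((385,318),.02),((405,330),.012),((447,345),.012)]:
    X=ray(s,(255+(p[0]+.5)/7-.5,190+(p[1]+.5)/7-.5),z); print("side25",p,((X[:2]-M)@ex).round(4),((X[:2]-M)@ey).round(4))
```

```text
(231, 147) 0.06 0.0328 0.0005
(273, 400) 0.06 -0.0301 0.0009
(216, 45) 0.012 0.0644 0.0004
(222, 95) 0.012 0.0512 0.0011
(293, 470) 0.012 -0.0477 -0.0005
(302, 525) 0.012 -0.062 -0.0003
side26 (375, 239) -0.0354 0.0001
side26 (388, 318) -0.0428 0.0008
side26 (405, 328) -0.0483 -0.0026
side26 (450, 347) -0.0647 0.0003
side25 (362, 242) -0.0317 0.0026
side25 (385, 318) -0.0418 0.0011
side25 (405, 330) -0.0485 -0.0018
side25 (447, 345) -0.0635 -0.0002
```

Run:
```python
import cv2
a=cv2.imread("pics/top26.png")[195:265,235:330]; cv2.imwrite("pics/tope26.png",cv2.resize(a,None,fx=8,fy=8,interpolation=cv2.INTER_LANCZOS4))
```

```text
(no output)
```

View pics/tope26.png

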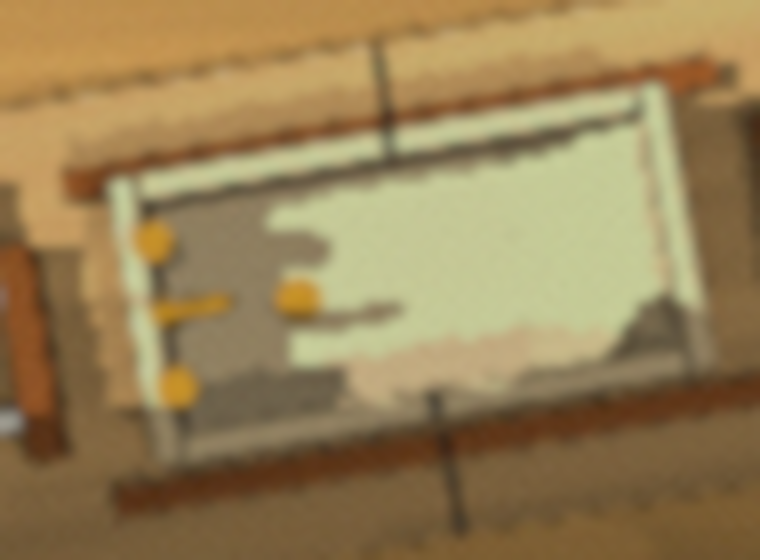

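```bash
python3 - <<'E'
from m import *
meas([((107,182),.06),((165,465),.06),((663,83),.06),((714,362),.06)],235,195,8.)
# wrist/side view could be re-taken
E
python3 - <<'E'
import cv2
a=cv2.imread("pics/side25.png")[205:255,285:335]; cv2.imwrite("pics/sidee25.png",cv2.resize(a,None,fx=12,fy=12,interpolation=cv2.INTER_CUBIC))
E
```

```text
(107, 182) 0.06 0.0363 0.0709
(165, 465) 0.06 -0.0345 0.0681
(663, 83) 0.06 0.0368 -0.0682
(714, 362) 0.06 -0.0327 -0.0683
```

View pics/sidee25.png

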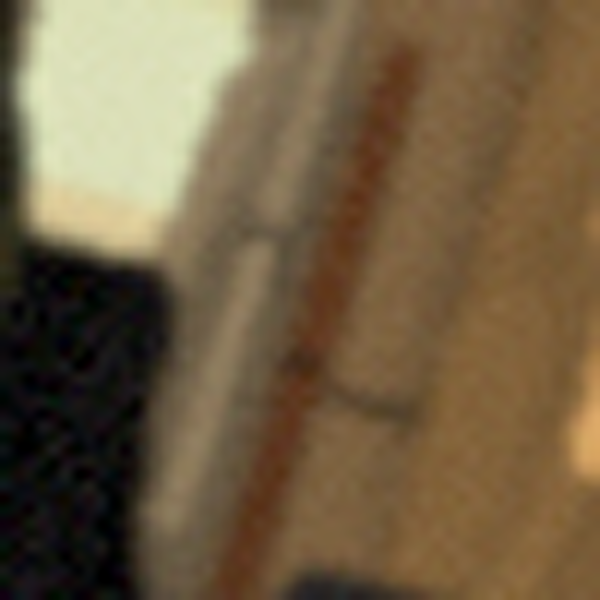

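Run:
```python
from m import *
s=env.read_camera("side")
for p,z in [((268,235),.06),((300,360),.02),((345,388),.012),((380,408),.012),((408,414),.012)]:
    X=ray(s,(285+(p[0]+.5)/12-.5,205+(p[1]+.5)/12-.5),z); print(p,((X[:2]-M)@ex).round(4),((X[:2]-M)@ey).round(4))
```

```text
(268, 235) -0.033 0.0021
(300, 360) -0.0414 -0.0001
(345, 388) -0.0506 -0.002
(380, 408) -0.0583 0.0005
(408, 414) -0.0639 0.0002
```

Top view puts the tub at about +0.6 mm, the TCP-based figure is +0.9 mm, and the partly hidden side view gives about +2 mm. To settle it, I'll put the wrist camera straight above the mark, well clear of everything.

Call:
{"fn": "drive_tool", "kwargs": {
  "increments": [
    [[0,-0.5,0],[0,0,0]],
    [[0,-0.9,0],[0,0,0]],
    [[0,-0.9,0],[0,0,0]],
    [[0,-0.9,0],[0,0,0]],
    [[0,-0.9,0],[0,0,0]],
    [[0,-0.9,0],[0,0,0]],
    [[0,-0.9,0.05],[0,0,0]],
    [[0,-0.9,0.05],[0,0,0]],
    [[0,-0.9,0.05],[0,0,0]],
    [[0,-0.9,0.05],[0,0,0]]
  ]
}}

```text
time_s: 30.9
tool_pos: [0.5044, 0.0753, 0.1972]
tool_rot: [75.0, 90.0, 83.7]
force: [0.7, 0.5, 0.5]
grip_width: 0.0009
```

Call:
{"fn": "drive_tool", "kwargs": {
  "increments": [
    [[0,-0.9,0],[0,0,0]],
    [[0,-0.9,0],[0,0,0]],
    [[0,-0.9,0],[0,0,0]],
    [[0.5,-0.8,0],[0,0,0]],
    [[0.5,-0.2,0],[0,0,0]],
    [[0.3,0,0],[0,0,0]],
    [[0,0,0],[0,0,0]],
    [[0,0,0],[0,0,0]],
    [[0,0,0],[0,0,0]]
  ]
}}

```text
time_s: 31.8
tool_pos: [0.5281, -0.0668, 0.1461]
tool_rot: [14.5, 89.9, 23.5]
force: [0.2, -0.4, 0.6]
grip_width: 0.0004
```

```bash
python3 st.py
python3 - <<'E'
from h import *
import cv2
c=env.read_camera("wrist"); cv2.imwrite("pics/wrist27.png",cv2.cvtColor(c["frame"],cv2.COLOR_RGB2BGR))
import pickle; pickle.dump({k:c[k] for k in c if k!="frame"},open("w27.pkl","wb"))
E
```

```text
t 31.8 slide x,y -0.0002 -0.0736 z 0.1461 toolx [ 0.001  0.001 -1.   ] tooly yaw 98.94 F x,y,z 0.16 -0.43 0.63 w 0.0004
```

View pics/wrist27.png

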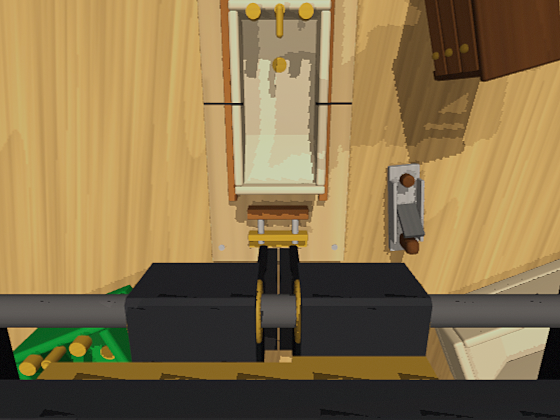

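Run:
```python
import cv2
a=cv2.imread("pics/wrist27.png")[60:145,195:360]; cv2.imwrite("pics/wristc27.png",cv2.resize(a,None,fx=4.8,fy=4.8,interpolation=cv2.INTER_CUBIC))
```

```text
(no output)
```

View pics/wristc27.png

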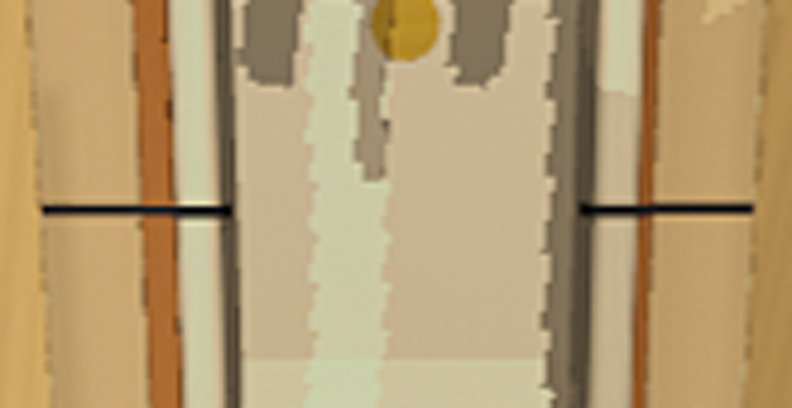

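Run:
```python
from h import *
from st import *
import pickle
c=pickle.load(open("w27.pkl","rb"))
for p,z in [((50,209.5),.012),((120,209.5),.012),((160,209.5),.02),((205,211.5),.06),((616,210),.06),((645,208.5),.02),((700,208.5),.012),((745,208.5),.012)]:
    X=ray(c,(195+(p[0]+.5)/4.8-.5,60+(p[1]+.5)/4.8-.5),z); print(p,((X[:2]-M)@ex).round(4),((X[:2]-M)@ey).round(4))
st()
```

```text
(50, 209.5) -0.0632 -0.0005
(120, 209.5) -0.0505 -0.0005
(160, 209.5) -0.0422 -0.0003
(205, 211.5) -0.0301 0.0001
(616, 210) 0.0335 0.0005
(645, 208.5) 0.0434 0.0001
(700, 208.5) 0.0545 -0.0
(745, 208.5) 0.0626 -0.0
t 31.85 slide x,y -0.0001 -0.0737 z 0.1461 toolx [ 0.002  0.001 -1.   ] tooly yaw 98.93 F x,y,z -0.29 -0.71 0.15 w 0.0004
```

From above, the tub's rim marks and the scribed line are collinear, with rows about 210–211 in the crop. That puts the tub about +0.5 mm from the mark. The arm is clear, so I'm handing in.

```bash
python3 -c "
from cell import env
print(env.sign_off())"
```

```text
the job is handed in; nothing more can be done
None
```

The tub's middle stands about 0.5 mm towards the tap end of the scribed mark, within the 3 mm allowed, and I handed the job in at about 32 s of the 72 s. The hand-in gives no verdict, so this rests on my own checks.

- **First push (from the tap end):** the tub slid at roughly 1–2 N, then came up against the plain-end stop. I held about 5.4 N there.
- **Second push (from the plain end):** the tub came up against the tap-end stop, held at about 5.5–6 N. The force read at these checks never exceeded about 6 N, against the 20 N limit.
- **Tapping back:** I pushed from the tap end in small steps until the tub's middle met the mark, then backed the arm off.

**Last checks of the tub's middle relative to the mark:**

| Check | Offset toward tap end |
|---|---|
| Wrist camera straight overhead | +0.5 mm |
| Top camera | about +0.6 mm |
| Fingertip position | about +0.9 mm |
| Side camera | about +2 mm |

- **Side view:** it was partly hidden and blurred, so I gave its reading less weight.
- **Other things on the desk:** the chest, tin and plane look unmoved in the last full top view.
- **Finger offset:** the real finger ends sit about 31 mm higher than the reported TCP. My first approach therefore passed over the tub's rim without touching it, and I corrected the height before pushing.

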